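# Hone a bolted mower blade with a slab stone

## Robot

A 6-joint arm with a two-finger parallel gripper is mounted at the origin on the work surface. World frame = base frame: x ahead of the robot, y to its left, z up, the work surface at z = 0. Lengths are in m, angles in rad, forces in N, time in s.
With the tool pointing down it reaches from about 0.3 to 0.825 m from the base axis. Payload 5.4 kg.
Tool frame: the origin (TCP) lies on the mounting face of the last link; the fingertips stand 190 mm ahead of it and the grasp point (between the pads) lies 171 mm ahead of it; y points along the fingers, z is the direction in which the jaws open and shut, and the axes are right-handed (so a half turn about y gives the same grasp; the last joint's range is limited). The gripper opens to 92 mm and grips with 3 to 60 N. Pads are 20 mm wide; open, the fingers measure 128 mm over their backs; the gripper's body (75 mm by 189 mm) begins 69 mm behind the grasp point.
Start: joints at [1.13, 0.158, 1.597, -0, 1.386, -0.21], TCP at [0.132, 0.56, 0.405] pointing down, gripper open.
Joint ranges: [-2.91, 2.91], [-0.94, 2.29], [0.18, 2.7], [-1.29, 4.43], [0.17, 2.64], [-3, 3]. Speed limits (rad/s): [2.57, 2.57, 3.14, 3.14, 3.14, 3.14].

## Interface

Orientations are given as a unit quaternion [w, x, y, z].
In Python, from workcell import r gives the robot as it stands.
- The arm moves only by the tool servo_tool, never from a script. Its argument "moves" is a list of rows, each an object with "jaw": the closure, from -1 (fully open) to 1 (shut); "xyz": the shift along the tool's x, y, z in m, a list of three; "twist": the turn about the tool's y in rad. A call has 1 to 8 rows; each row is the pose to reach, as a shift and turn from the pose commanded when the call began, along the tool's axes at that moment; what a row does not reach only later rows make up. A row lasts 1/12 s, in which the tool goes at most 41.7 mm and 7.16 degrees, less where a joint would pass 70% of its speed; a pose out of reach is approached as far as the arm can. A call with a gripper value outside its range is refused whole. The fingers move at their own pace and stop on an object; the grip force is fixed at half the most. Time passes only in rows, so rows that repeat a pose let the fingers close. It gives the time, the measured TCP pose, the force and the opening at its end, in the units of the state.
- r.read_state(): the state, without advancing time (a new reading comes with each control period).
- r.capture(name): name is "scene" or "top"; returns the picture (420x560x3 uint8, red, green, blue); there is no depth.
- r.calibration(name): a dict with "intrinsics" (3x3 intrinsics, pixels), "k1" (the pictures are not rectified: a ray, as slopes to the right and down, at radius r is drawn at 1 + k1 r^2 times it, then the intrinsics apply), "position" and "orientation" of the camera in the world. Camera axes: x right, y up, looking along -z (the intrinsics and any distortion apply to the point x, -y, -z); pixel columns grow to the right and rows downward; lengths in m; the calibration is good to about 2 mm. A picture is of the moment at which its call begins. calibration takes no time and is no camera call.
- r.finish_job(): hands the job in, once; it reports no verdict.
Trained networks look in the newest picture that a camera, given by its name, has taken for a name from the list of things; names that differ only in an ending like _2 or _b are one class to them, and where a whole thing is asked for, a point or a joint stands for the part that bears it (a point fixed in the world has none). Each returns a list of dicts, best first, with "conf" (0 to 1); they miss things now and then, are a little off and sometimes report something else, mostly with a low value. They report only what shows in the picture. A call takes as long as a camera call. They do not tell look-alikes from the thing itself.
- r.trace(camera, name): "mask" (420x560 bool, what is visible of it) and "xy" ([column, row] in pixels, amid what is visible of it).
- r.place_of(camera, name): "xy" ([column, row] in pixels: a listed point, or the origin of a listed thing).
The state is a dict: "clock": time; "qpos": joint angles; "joint_velocities": joint speeds; "tau": joint torques, N m; "ee_pos": TCP position; "eef_rot": TCP orientation; "wrist_force": force on the tool from outside, world axes, zero at the start; "wrist_torque": the same for the moment, N m; "opening": finger opening in m.
Only numpy, scipy, OpenCV 4.12 (cv2) and the standard library are available. Lean on these libraries where they do the work, as an engineer would, in place of code of your own. Each camera call takes 0.05 s, during which the arm holds its last target.

## Task

Draw the grey slab-shaped honing stone straight up out of its slot in the rack, lay its lower narrow end square on the sloping face of the mower blade next to the bolt head, and sweep it along to the blade's free end without lifting off, pressing lightly and steadily so that the blade's sprung bed stays sunk about halfway. Then stand the stone in the wide open bay of the same rack, lowering it in before you let go, and leave everything else where it is.

Things in the scene. Friction and masses are not known exactly. Their poses are not given: they have to be found in the camera images.
- stone: Grey honing stone, a plain oblong slab 70 mm (x) by 12 mm thick (y) by 100 mm tall (z), about 0.2 kg. Origin at the centre of its lower narrow end (70 x 12 mm), which is the face that hones; z up. It starts upright in either narrow slot of the rack, 47 mm of it inside and 53 mm standing out; play in the slot 2 mm each side in y, 3 mm in x. Its y is parallel to the rack's y.
- paddle: Wooden strop paddle in the other narrow slot, 12 mm thick, 50 mm wide below and necked to a 22 mm wide handle above, 115 mm tall, origin at the centre of its lower end. To be left there.
- rack: Plywood rack fixed to the bench, 100 mm (x) by 220 mm (y, from -120 to +100 mm) and 55 mm high; origin on the bench. Two narrow slots (76 x 16 mm) at y = +80 and y = 0 mm, one wide bay at y = -85 mm; all have their floor 8 mm above the bench. x points roughly away from the robot, yaw varies; it stands at the left or at the right.
- bay (a point): Centre of the floor of the rack's wide bay (8 mm above the bench), an opening 84 mm (x) by 36 mm (y) and 47 mm deep; axes as the rack's. The stone put down here will lean against a wall by up to about 25 degrees.
- jig: Grey steel sharpening jig fixed to the bench, 130 mm (x) by 250 mm (y), origin at the centre of its underside; carries the sprung bed with the blade. x points roughly away from the robot; the blade faces up and towards the robot.
- blade_face (a point): Centre of the upper face of the steel mower blade, a flat bar 50 mm wide (x, up the slope, away from the robot) and 240 mm long (y, towards the bolted end), 95 mm above the bench at rest; it sinks with the bed. z: outward normal, 25 degrees from vertical, leaning towards the robot. To hone, the stone's z lies along this z and its 12 mm thickness along this y; it moves towards -y.
- bolt (a point): Centre of the foot of the round bolt head (26 mm across, 11 mm high) on the blade face, at blade_face y = +105 mm. The face is clear from y = +92 mm to the free end at y = -120 mm. The point moves with the bed and has the axes of blade_face.
- bed (a joint): How far the sprung bed is pressed in along the blade face's inward normal, in m: 0 at rest, 0.012 at its stop. It gives 1 mm for each newton (6 mm at about 6 N) and springs back.
- screwdriver: Loose bystander, a screwdriver 200 mm long lying on the bench between or in front of the jig and rack.
- tape: Loose bystander, a roll of tape 90 mm across and 24 mm high lying between the jig and rack.
- offcut: Loose bystander, a wooden block 90 x 60 x 40 mm behind the jig and rack.
- wrench: Loose bystander, a wrench 180 mm long lying at the back.
- can: Loose bystander, a can 68 mm across and 120 mm tall standing at the back.
Things that resemble listed ones, but are neither listed nor needed, are in the scene too. Of the things shaped like the rack, the plywood one is meant.

How it is judged:
By the outcome, as a careful person would: the job done as asked, in the order asked, and still so for the second after the job is handed in, with the robot touching nothing.
It also fails if it takes over 69 s, if anything falls off the work surface, if the arm or the gripper's body presses on something with over 40 N, if the wrist force passes 120 N, or if a joint passes its speed limit or range.

## Working session

There is one attempt and no reset: what is moved stays moved. The work goes in short steps, Python scripts to look and compute and a tool call to move; the robot and the scene stay as the last step left them, time stands still between calls to the robot, and variables do not carry over. Pictures are saved under pics/ and viewed, and the job is handed in when it is done.

Besides the shell and the picture viewer there is one more tool, called after "Call:" in YAML: its name, and indented under it one key for each argument. servo_tool: Moves the arm, as the interface text tells. Its arguments: {"type":"object","properties":{"moves":{"type":"array","items":{"type":"object","properties":{"jaw":{"type":"number"},"xyz":{"type":"array","items":{"type":"number"}},"twist":{"type":"number"}}}}},"required":["moves"]}

```bash
ls; mkdir -p pics; cat > h.py <<'E'
import numpy as np, cv2
from workcell import r
E
python3 - <<'E'
from h import *
s=r.read_state()
for k,v in s.items(): print(k,np.round(v,4))
for n in("scene","top"):
    im=r.capture(n); cv2.imwrite(f"pics/{n}0.png",im[:,:,::-1]); print(n,r.calibration(n))
    for t in("stone","paddle","rack","bay","jig","blade_face","bolt"):
        print(t,[(np.round(d["xy"],1),round(d["conf"],2)) for d in r.place_of(n,t)])
print(r.read_state()["clock"])
E
```

```text
pics
clock 0.0
qpos [ 1.1299  0.159   1.5982 -0.      1.3862 -0.2101]
joint_velocities [ 0.0008  0.0007  0.0006  0.0003 -0.0022 -0.    ]
tau [-3.00000e-04 -3.85557e+01 -3.22112e+01  7.02000e-02  3.77000e-02
 -1.00000e-04]
ee_pos [0.1314 0.5595 0.4037]
eef_rot [-0.7018  0.703  -0.0816  0.0812]
wrist_force [-0.0592  0.5845 -0.9452]
wrist_torque [-0.0611  0.0313 -0.0225]
opening 0.0918
scene {'intrinsics': array([[543.93938069,   0.        , 282.89877348],
       [  0.        , 543.93938069, 210.62542633],
       [  0.        ,   0.        ,   1.        ]]), 'k1': -0.03464836660907335, 'position': array([ 1.27096872, -0.49396436,  1.20258924]), 'orientation': array([0.84175072, 0.2909053 , 0.1493701 , 0.42955606])}
stone [(array([361.1, 192. ]), 0.73), (array([343.3, 207.9]), 0.5)]
paddle [(array([341.6, 204.7]), 0.6), (array([214. , 249.7]), 0.43)]
rack [(array([290.1, 155.2]), 0.74), (array([346.8, 204.6]), 0.63)]
bay [(array([267.2, 168.8]), 0.83), (array([320.3, 216.6]), 0.56), (array([254.2, 336. ]), 0.19)]
jig [(array([218.3, 268.9]), 0.59)]
blade_face [(array([214.1, 252.5]), 0.75)]
bolt [(array([252. , 233.7]), 0.73)]
top {'intrinsics': array([[481.87482734,   0.        , 279.39848422],
       [  0.        , 481.87482734, 207.39075804],
       [  0.        ,   0.        ,   1.        ]]), 'k1': 0.021255260594226565, 'position': array([0.35771579, 0.03571806, 0.99766764]), 'orientation': array([-0.63737367, -0.07045459,  0.08356656,  0.76276313])}
stone [(array([144.3, 219.3]), 0.76)]
paddle [(array([183.3, 217. ]), 0.84), (array([275.6, 194.9]), 0.43)]
rack [(array([202.9, 332.6]), 0.9), (array([178.6, 215.8]), 0.65)]
bay [(array([222.1, 211.7]), 0.97), (array([241.9, 322.4]), 0.97)]
jig [(array([369.3, 200.6]), 0.82)]
blade_face [(array([375.1, 187.9]), 0.62), (array([328.3, 189.3]), 0.57)]
bolt [(array([328. , 187.9]), 0.73)]
0.8
```

View pics/scene0.png

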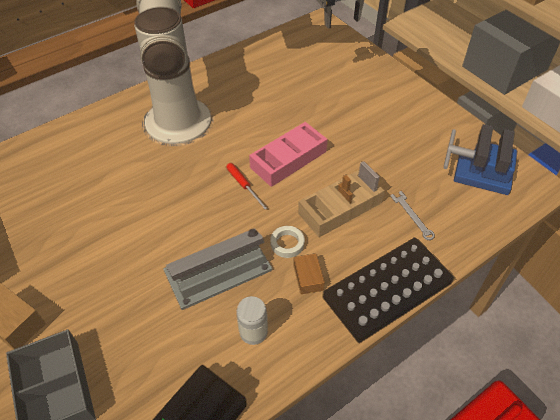

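View pics/top0.png

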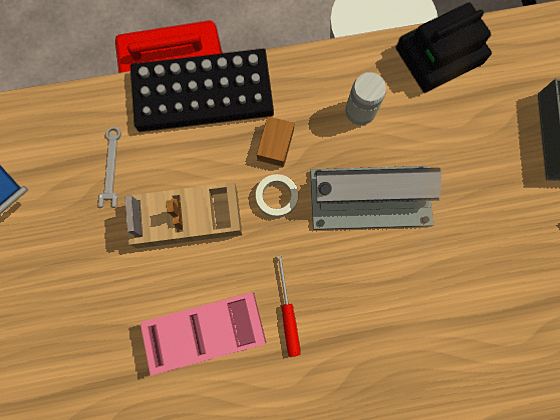

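The scene picture shows the plywood rack at (343,200) with the grey stone at its far end (369,177) and the paddle at (346,190). The empty pink look-alike is at (290,150). The jig is at (218,268), with the bolt at about (255,234). In the top picture the plywood rack is at (185,215), the stone at (134,215) and the jig at (372,200), bolt end to the left. I'll use the plywood rack and check it in an enlarged crop.

```bash
python3 - <<'E'
import cv2,numpy as np
t=cv2.imread("pics/top0.png");s=cv2.imread("pics/scene0.png")
def crop(im,x0,x1,y0,y1,k,n):
    c=cv2.resize(im[y0:y1,x0:x1],None,fx=k,fy=k,interpolation=cv2.INTER_CUBIC)
    for x in range(x0,x1,10):
        cv2.line(c,((x-x0)*k,0),((x-x0)*k,8 if x%20 else 14),(0,0,255),1)
        if x%20==0: cv2.putText(c,str(x),((x-x0)*k,24),0,.4,(0,0,255),1)
    for y in range(y0,y1,10):
        cv2.line(c,(0,(y-y0)*k),(8,(y-y0)*k),(0,0,255),1)
        if y%20==0: cv2.putText(c,str(y),(10,(y-y0)*k+4),0,.4,(0,0,255),1)
    cv2.imwrite(n,c)
crop(t,110,250,170,260,5,"pics/c1.png")
crop(t,300,450,155,240,5,"pics/c2.png")
crop(s,290,400,150,240,6,"pics/c3.png")
crop(s,155,285,220,315,6,"pics/c4.png")
E
```

```text
(no output)
```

View pics/c1.png

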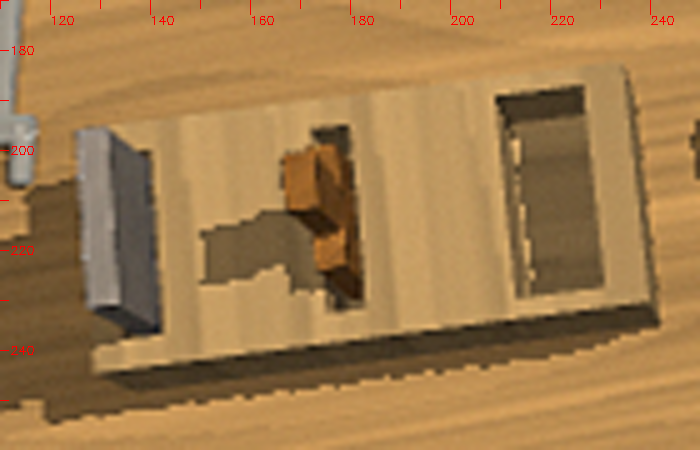

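View pics/c2.png

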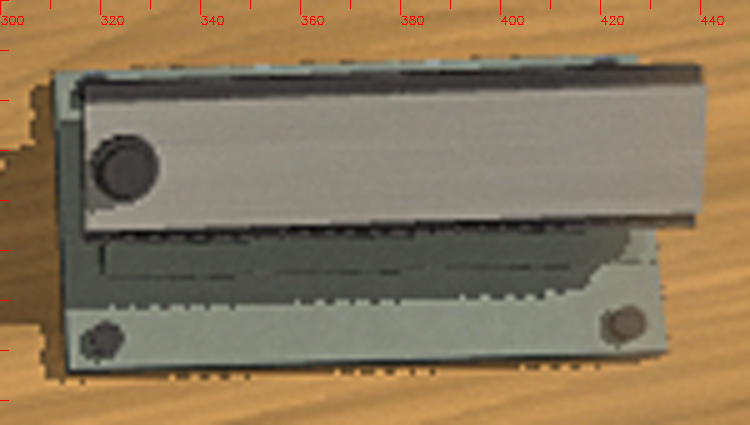

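View pics/c3.png

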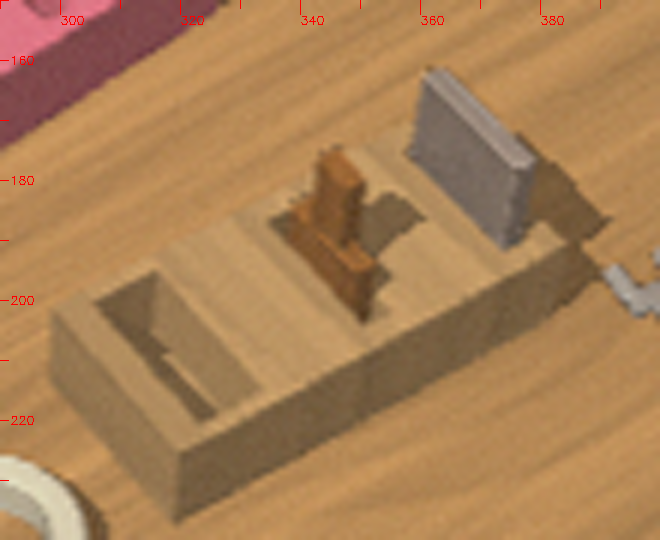

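View pics/c4.png

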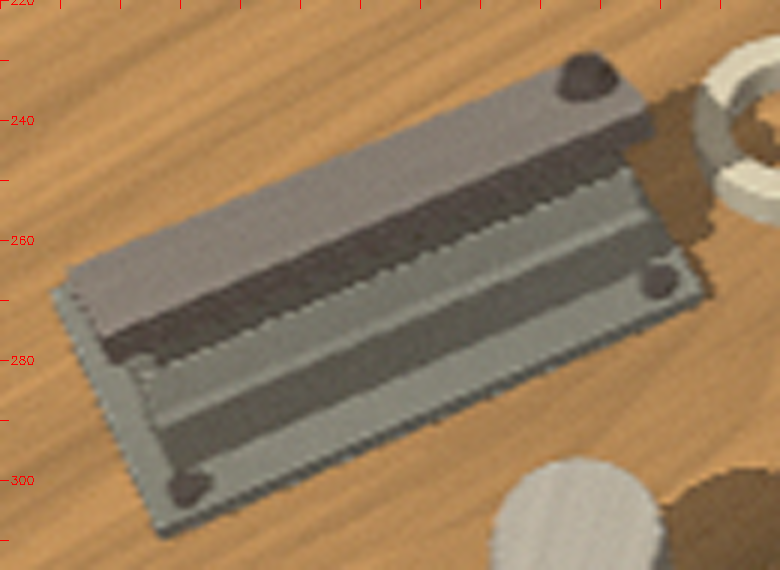

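```bash
cat > h.py <<'E'
import numpy as np, cv2
from scipy.spatial.transform import Rotation as R
from scipy.optimize import least_squares
from workcell import r
C={n:r.calibration(n) for n in("scene","top")}
def Q(q): return R.from_quat([q[1],q[2],q[3],q[0]])
def proj(n,P):
    c=C[n];P=np.atleast_2d(P)
    p=Q(c["orientation"]).inv().apply(P-c["position"])
    u=p[:,0]/-p[:,2];v=-p[:,1]/-p[:,2];f=1+c["k1"]*(u*u+v*v);K=c["intrinsics"]
    return np.c_[K[0,0]*u*f+K[0,2],K[1,1]*v*f+K[1,2]]
def ray(n,px):
    c=C[n];K=c["intrinsics"];d=np.array([(px[0]-K[0,2])/K[0,0],(px[1]-K[1,2])/K[1,1]]);s=d.copy()
    for _ in range(20): s=d/(1+c["k1"]*(s@s))
    return c["position"],Q(c["orientation"]).apply([s[0],-s[1],-1])
def atz(n,px,z):
    o,d=ray(n,px);return o+d*(z-o[2])/d[2]
E
python3 - <<'E'
from h import *
for n in C:
    print(n,proj(n,[[0,0,0],[.3,0,0],[.5,0,0],[.5,.2,0]]).round(0).tolist())
for p in([125,204],[240,236]): print(atz("top",p,.055))
print(atz("top",(325,188),.1),atz("top",(427,224),.02))
E
```

```text
scene [[177.0, 120.0], [226.0, 176.0], [265.0, 220.0], [321.0, 187.0]]
top [[333.0, 507.0], [303.0, 341.0], [285.0, 243.0], [190.0, 260.0]]
[0.62623925 0.30251802 0.055     ]
[0.52119963 0.08630926 0.055     ]
[ 0.57655249 -0.09210616  0.1       ] [ 0.48359627 -0.2947196   0.02      ]
```

```bash
cat > fit.py <<'E'
from h import *
def T(p,k,x0,y0): return [x0+(p[0]+.5)/k-.5,y0+(p[1]+.5)/k-.5]
c1=lambda *p:("top",T(p,5,110,170));c2=lambda *p:("top",T(p,5,300,155))
c3=lambda *p:("scene",T(p,6,290,150));c4=lambda *p:("scene",T(p,6,155,220))
def solve(pts,f,x0,reg=1.0):
    # per-camera 2d pixel offsets allowed lightly (calib 2mm)
    def res(v,full=False):
        o={"top":v[-4:-2],"scene":v[-2:]}
        e=np.array([proj(n,f(v,P))[0]+o[n]-px for P,(n,px) in pts])
        return e if full else np.r_[e.ravel(),v[-4:]/reg]
    s=least_squares(res,np.r_[x0,0,0,0,0],loss="soft_l1")
    return s.x,res(s.x,True)
def frack(v,P): 
    return R.from_euler("z",v[2]).apply(np.array(P)/1000)+[v[0],v[1],0]
rp=[([50,-120,55],c1(625,66)),([-50,-120,55],c1(650,303)),([-50,100,55],c1(93,372)),([-50,-120,0],c1(658,326)),
([42,-67,55],c1(497,97)),([42,-103,55],c1(583,86)),([-42,-67,55],c1(518,298)),([-42,-103,55],c1(604,289)),
([50,-120,55],c3(178,452)),([50,-120,0],c3(178,523)),([-50,-120,55],c3(50,312)),([-50,-120,0],c3(52,380)),([50,100,55],c3(583,245)),
([-42,-103,55],c3(97,303)),([-42,-67,55],c3(157,270)),([42,-67,55],c3(262,385)),([42,-103,55],c3(205,422))]
x,e=solve(rp,frack,[.57,.2,-.1]);print("rack",x.round(4));print(e.round(1).tolist())
rack=x
def fst(v,P): return frack(v,P)
sp=[([-35,-6,108],c1(122,308)),([-35,6,108],c1(90,304)),([35,6,108],c1(78,130)),([35,-6,108],c1(106,128)),
([35,6,108],c3(537,155)),([35,-6,108],c3(522,168)),([-35,6,108],c3(447,72)),([-35,-6,108],c3(425,70))]
x,e=solve(sp,fst,[.58,.28,rack[2]]);print("stone",x.round(4),"slot",frack(rack,[0,80,0]));print(e.round(1).tolist())
t=np.radians(25)
def fbl(v,P):
    return R.from_euler("z",v[2]).apply(R.from_euler("y",-t).apply(np.array(P)/1000))+[v[0],v[1],v[3]]
bp=[([25,120,0],c2(85,103)),([25,-120,0],c2(707,84)),([-25,120,0],c2(85,230)),([-25,-120,0],c2(697,214)),
([-25,-120,0],c4(66,271)),([25,-120,0],c4(105,337)),([25,120,0],c4(655,117)),([0,105,11],c2(128,164)),([0,105,11],c4(588,73))]
x,e=solve(bp,fbl,[.57,-.2,0,.095]);print("blade",x.round(4));print(e.round(1).tolist())
print("bolt",fbl(x,[0,105,0]))
E
python3 fit.py
```

```text
rack [ 0.5899  0.2034 -0.0546  0.5139  0.2923  1.1126 -0.015 ]
[[-0.3, -0.8], [-0.1, 0.1], [0.0, -0.0], [0.5, -0.0], [-0.4, -0.1], [0.2, 0.0], [-0.7, 0.4], [0.2, -0.0], [0.3, 0.2], [-0.7, 0.5], [0.6, -1.2], [-0.2, -0.1], [-2.1, 0.1], [-0.5, -0.4], [0.4, -0.4], [0.9, 0.7], [-0.6, 0.4]]
stone [ 0.593   0.2826 -0.0426  0.5954  0.2081  1.2555 -0.2473] slot [0.59428473 0.28329107 0.        ]
[[-0.2, -0.5], [-0.3, 1.2], [-0.4, -0.1], [0.4, -0.5], [0.6, 0.5], [-0.4, 0.1], [-0.7, -1.5], [-0.4, 0.6]]
blade [ 5.6530e-01 -1.9510e-01 -1.5580e-01  8.9700e-02  6.4570e-01  2.4410e-01
  1.1072e+00  1.0000e-04]
[[-0.1, -0.6], [-0.4, 0.4], [0.0, -0.7], [0.3, -0.2], [0.7, 1.0], [-0.9, -0.3], [-1.0, -1.3], [-0.4, 0.8], [0.1, 0.4]]
bolt [ 0.58161397 -0.09134478  0.08969337]
```

```bash
cat >> fit.py <<'E'
f2=lambda v,P: fbl(np.r_[v[:3],.095],P)
x,e=solve(bp,f2,[.57,-.2,-.15]);print("blade95",x.round(4));print(e.round(1).tolist())
E
python3 fit.py | tail -2
cat >> h.py <<'E'
def pose():
    s=r.read_state(); return np.array(s["ee_pos"]),Q(s["eef_rot"]),s
def show():
    p,q,s=pose();m=q.as_matrix();print("t",s["clock"],"p",p.round(4),"xt",m[:,0].round(3),"yt",m[:,1].round(3),"zt",m[:,2].round(3),"F",np.round(s["wrist_force"],2),"op",round(s["opening"],4))
def go(target,yaw=None):
    """target TCP xyz; yaw: desired angle of tool z axis measured from world +y (mod pi)"""
    p,q,s=pose();m=q.as_matrix();print("shift(tool)",(m.T@(np.array(target)-p)).round(4))
    if yaw is not None:
        best=None
        cur=np.arctan2(-m[0,2],m[1,2])
        d=(yaw-cur+np.pi/2)%np.pi-np.pi/2
        print("twist",round(-d*np.sign(-m[2,1])*1.0 if m[2,1]<0 else d,4),"cur",cur)
E
python3 - <<'E'
from h import *
show(); go([.5935,.2832,.40],-.05)
p,q,s=pose();print(s["qpos"])
E
```

```text
blade95 [ 0.5656 -0.1948 -0.1551  0.4     0.9408  1.148   0.8995]
[[-0.3, -0.7], [0.0, 0.2], [-0.2, -0.7], [0.7, -0.3], [0.5, 0.8], [-1.1, -0.6], [-0.9, -1.7], [-0.6, 0.7], [0.2, 0.1]]
t 0.8 p [0.1315 0.5597 0.4047] xt [ 0.973 -0.229  0.   ] yt [-0. -0. -1.] zt [ 0.229  0.973 -0.   ] F [ 0.38 -0.56 -0.11] op 0.0917
shift(tool) [ 0.513   0.0047 -0.1635]
twist -0.1808 cur -0.23076698081479657
[ 1.12992269e+00  1.58390646e-01  1.59702727e+00 -1.13174677e-05
  1.38622045e+00 -2.10104577e-01]
```

Call:
servo_tool:
  moves:
    - {"jaw": -1,"xyz": [0.513,0,-0.1635],"twist": -0.18}
    - {"jaw": -1,"xyz": [0.513,0,-0.1635],"twist": -0.18}
    - {"jaw": -1,"xyz": [0.513,0,-0.1635],"twist": -0.18}
    - {"jaw": -1,"xyz": [0.513,0,-0.1635],"twist": -0.18}
    - {"jaw": -1,"xyz": [0.513,0,-0.1635],"twist": -0.18}
    - {"jaw": -1,"xyz": [0.513,0,-0.1635],"twist": -0.18}
    - {"jaw": -1,"xyz": [0.513,0,-0.1635],"twist": -0.18}
    - {"jaw": -1,"xyz": [0.513,0,-0.1635],"twist": -0.18}

```text
clock: 1.47
ee_pos: [0.4162, 0.3889, 0.4049]
eef_rot: [0.707, -0.707, 0.018, -0.018]
wrist_force: [-0.2, 1.0, -0.5]
opening: 0.0921
```

```bash
python3 - <<'E'
from h import *
show(); go([.5935,.2832,.35],-.05)
E
```

```text
t 1.4667 p [0.4162 0.3889 0.4049] xt [ 0.999 -0.051  0.   ] yt [ 0.  0. -1.] zt [0.051 0.999 0.   ] F [-0.2   0.96 -0.53] op 0.0921
shift(tool) [ 0.1825  0.055  -0.0966]
twist -0.0009 cur -0.050865702906223303
```

Call:
servo_tool:
  moves:
    - {"jaw": -1,"xyz": [0.18,0.03,-0.095],"twist": 0}
    - {"jaw": -1,"xyz": [0.18,0.03,-0.095],"twist": 0}
    - {"jaw": -1,"xyz": [0.18,0.03,-0.095],"twist": 0}
    - {"jaw": -1,"xyz": [0.18,0.03,-0.095],"twist": 0}
    - {"jaw": -1,"xyz": [0.18,0.03,-0.095],"twist": 0}
    - {"jaw": -1,"xyz": [0.18,0.03,-0.095],"twist": 0}
    - {"jaw": -1,"xyz": [0.18,0.03,-0.095],"twist": 0}

```text
clock: 2.05
ee_pos: [0.5909, 0.2848, 0.3736]
eef_rot: [-0.707, 0.707, -0.02, 0.018]
wrist_force: [-0.7, -0.5, 0.7]
opening: 0.0921
```

```bash
python3 - <<'E'
from h import *
show(); go([.5935,.2832,.008+.078+.171],-.05)
im=r.capture("scene");cv2.imwrite("pics/s1.png",cv2.resize(im[90:240,280:440],None,fx=4,fy=4)[:,:,::-1])
E
```

```text
t 2.05 p [0.5909 0.2848 0.3736] xt [ 0.999 -0.054 -0.002] yt [-0.002 -0.    -1.   ] zt [ 0.054  0.999 -0.   ] F [-0.69 -0.49  0.7 ] op 0.0921
shift(tool) [ 0.0029  0.1166 -0.0014]
twist -0.0039 cur -0.05393906375408042
```

View pics/s1.png

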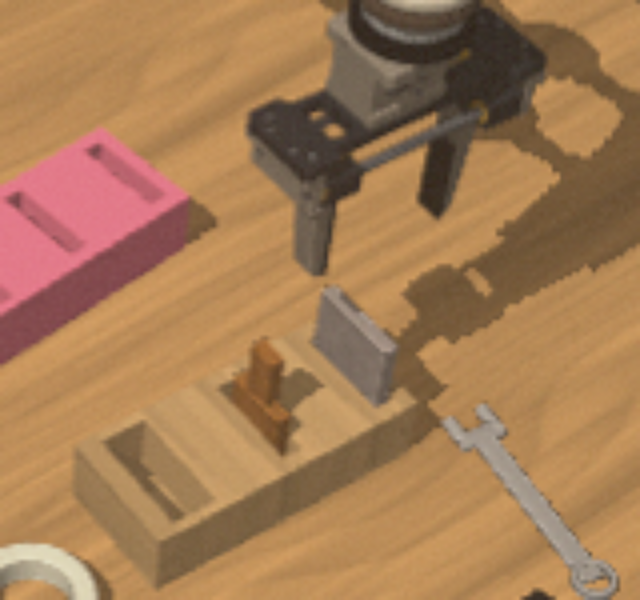

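The gripper straddles the stone, fingers clear at crop (315,250) and (440,200) above the stone at (355,340). I'll half close the jaws and descend.

Call:
servo_tool:
  moves:
    - {"jaw": 0,"xyz": [0.002,0.03,-0.001]}
    - {"jaw": 0,"xyz": [0.002,0.03,-0.001]}
    - {"jaw": 0,"xyz": [0.002,0.06,-0.001]}
    - {"jaw": 0,"xyz": [0.002,0.085,-0.001]}
    - {"jaw": 0,"xyz": [0.002,0.105,-0.001]}
    - {"jaw": 0,"xyz": [0.002,0.1165,-0.001]}
    - {"jaw": 0,"xyz": [0.002,0.1165,-0.001]}

```text
validation failed for argument at $.mo...
```

```bash
python3 - <<'E'
from h import *
show(); go([.5935,.2832,.008+.078+.171],-.05)
im=r.capture("scene");cv2.imwrite("pics/s2.png",cv2.resize(im[110:240,300:440],None,fx=4,fy=4)[:,:,::-1])
E
```

```text
t 2.1 p [0.5898 0.286  0.3742] xt [ 0.999 -0.052 -0.001] yt [-0.001  0.    -1.   ] zt [0.052 0.999 0.   ] F [-0.23  0.93  0.39] op 0.0923
shift(tool) [ 0.004   0.1172 -0.0026]
twist -0.0019 cur -0.05194387782889142
```

View pics/s2.png

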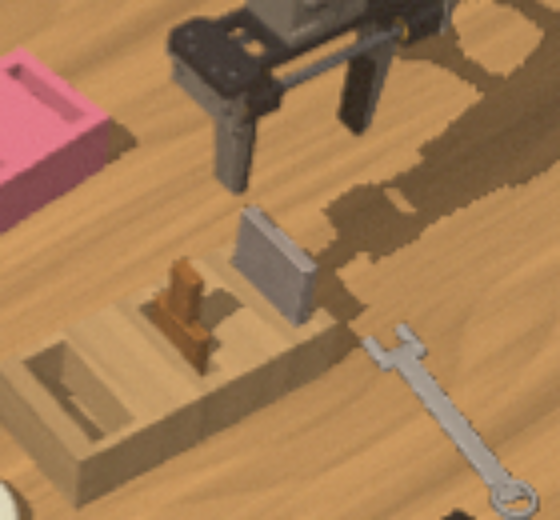

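Nothing moved, because twist is required in every row. I'll repeat the move with it.

Call:
servo_tool:
  moves:
    - {"jaw": 0,"xyz": [0.003,0.03,-0.0025],"twist": 0}
    - {"jaw": 0,"xyz": [0.003,0.03,-0.0025],"twist": 0}
    - {"jaw": 0,"xyz": [0.003,0.06,-0.0025],"twist": 0}
    - {"jaw": 0,"xyz": [0.003,0.085,-0.0025],"twist": 0}
    - {"jaw": 0,"xyz": [0.003,0.105,-0.0025],"twist": 0}
    - {"jaw": 0,"xyz": [0.003,0.117,-0.0025],"twist": 0}
    - {"jaw": 0,"xyz": [0.003,0.117,-0.0025],"twist": 0}

```text
clock: 2.73
ee_pos: [0.5906, 0.2842, 0.2551]
eef_rot: [-0.706, 0.707, -0.019, 0.016]
wrist_force: [-0.3, 0.3, -0.6]
opening: 0.0476
```

```bash
python3 - <<'E'
from h import *
show(); go([.5935,.2832,.008+.078+.171],-.05)
im=r.capture("scene");cv2.imwrite("pics/s3.png",cv2.resize(im[110:240,300:440],None,fx=4,fy=4)[:,:,::-1])
im=r.capture("top");cv2.imwrite("pics/t3.png",cv2.resize(im[130:270,60:250],None,fx=4,fy=4)[:,:,::-1])
E
```

```text
t 2.7333 p [0.5906 0.2842 0.2551] xt [ 0.999 -0.049 -0.006] yt [-0.006 -0.001 -1.   ] zt [ 0.049  0.999 -0.002] F [-0.33  0.25 -0.6 ] op 0.0476
shift(tool) [ 0.003  -0.002  -0.0009]
twist 0.0005 cur -0.0494725920909581
```

View pics/s3.png

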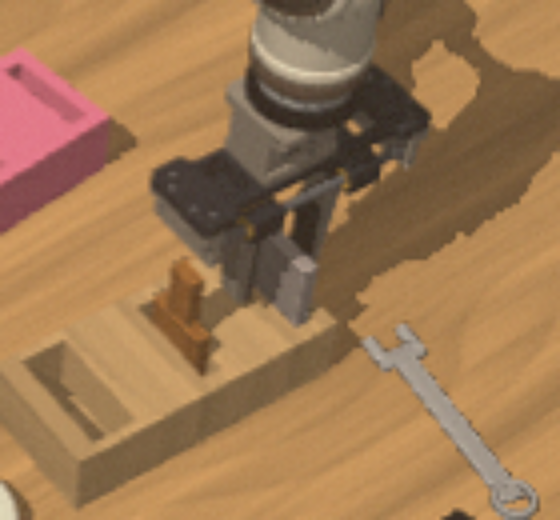

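View pics/t3.png

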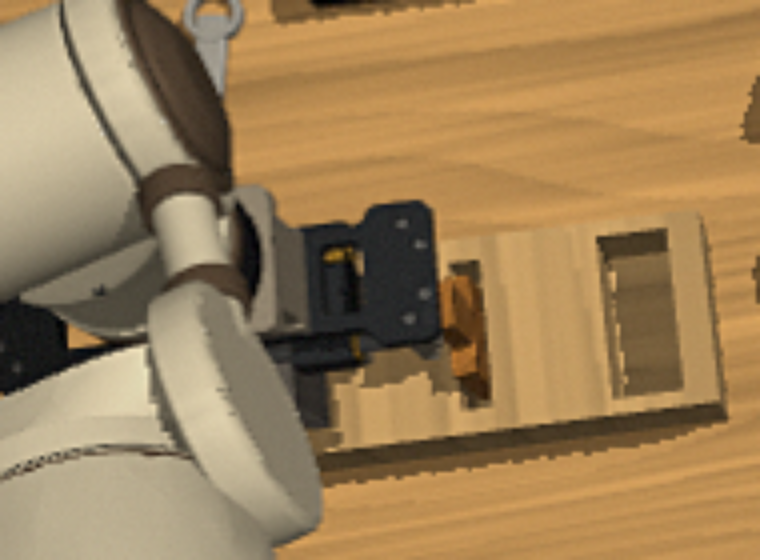

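Fingers are on both sides of the stone, and the body clears the paddle. Now I'll close.

Call:
servo_tool:
  moves:
    - {"jaw": 0,"xyz": [0.003,-0.002,-0.001],"twist": 0}
    - {"jaw": 0,"xyz": [0.003,-0.002,-0.001],"twist": 0}
    - {"jaw": 1,"xyz": [0.003,-0.002,-0.001],"twist": 0}
    - {"jaw": 1,"xyz": [0.003,-0.002,-0.001],"twist": 0}
    - {"jaw": 1,"xyz": [0.003,-0.002,-0.001],"twist": 0}
    - {"jaw": 1,"xyz": [0.003,-0.002,-0.001],"twist": 0}
    - {"jaw": 1,"xyz": [0.003,-0.002,-0.001],"twist": 0}
    - {"jaw": 1,"xyz": [0.003,-0.002,-0.001],"twist": 0}

```text
clock: 3.5
ee_pos: [0.5954, 0.2825, 0.2596]
eef_rot: [-0.707, 0.707, -0.018, 0.018]
wrist_force: [0.2, -0.2, -0.8]
opening: 0.0118
```

```bash
python3 - <<'E'
from h import *
show()
E
```

```text
t 3.5 p [0.5954 0.2825 0.2596] xt [ 0.999 -0.051 -0.   ] yt [-0. -0. -1.] zt [ 0.051  0.999 -0.   ] F [ 0.23 -0.16 -0.83] op 0.0118
```

Gripped at 11.8 mm, about 80 mm above the stone's lower end. The tool can't tilt, so the stone has to be turned 25° in the grip. I'll draw it straight up first.

Call:
servo_tool:
  moves:
    - {"jaw": 1,"xyz": [0,-0.01,0],"twist": 0}
    - {"jaw": 1,"xyz": [0,-0.025,0],"twist": 0}
    - {"jaw": 1,"xyz": [0,-0.045,0],"twist": 0}
    - {"jaw": 1,"xyz": [0,-0.065,0],"twist": 0}
    - {"jaw": 1,"xyz": [0,-0.085,0],"twist": 0}
    - {"jaw": 1,"xyz": [0,-0.085,0],"twist": 0}

```text
clock: 4.0
ee_pos: [0.5965, 0.2829, 0.3501]
eef_rot: [0.708, -0.706, 0.015, -0.021]
wrist_force: [0.1, -0.1, -1.0]
opening: 0.0121
```

```bash
python3 - <<'E'
from h import *
show(); 
im=r.capture("scene");cv2.imwrite("pics/s4.png",cv2.resize(im[90:240,280:440],None,fx=4,fy=4)[:,:,::-1])
E
```

```text
t 4.0 p [0.5965 0.2829 0.3501] xt [ 0.999 -0.051  0.008] yt [ 0.008  0.002 -1.   ] zt [0.051 0.999 0.003] F [ 0.08 -0.07 -1.04] op 0.0121
```

View pics/s4.png

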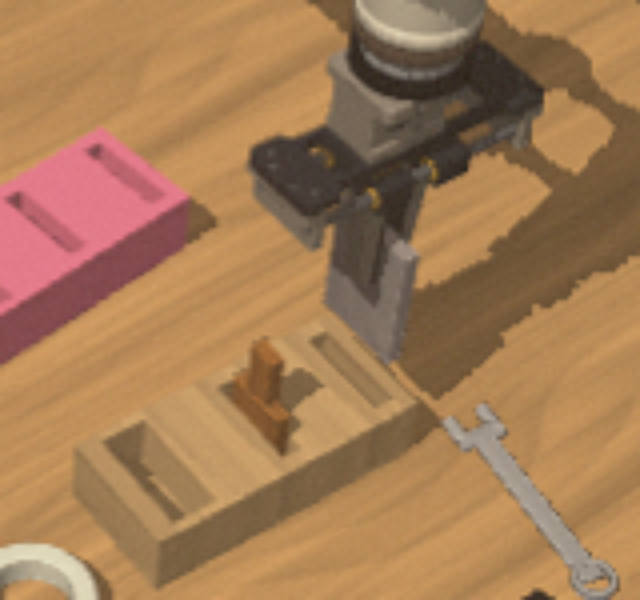

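The stone is drawn out clear and upright, with its lower end at crop (365,330) above the empty slot. I'll move it beyond the rack's far face, lower it, and use that edge to turn it in the grip.

Call:
servo_tool:
  moves:
    - {"jaw": 1,"xyz": [0.03,0,0],"twist": 0}
    - {"jaw": 1,"xyz": [0.06,0,0],"twist": 0}
    - {"jaw": 1,"xyz": [0.085,0,0],"twist": 0}
    - {"jaw": 1,"xyz": [0.093,0.0,0],"twist": 0}
    - {"jaw": 1,"xyz": [0.093,0.02,0],"twist": 0}
    - {"jaw": 1,"xyz": [0.093,0.045,0],"twist": 0}
    - {"jaw": 1,"xyz": [0.093,0.062,0],"twist": 0}
    - {"jaw": 1,"xyz": [0.093,0.062,0],"twist": 0}

```text
clock: 4.72
ee_pos: [0.686, 0.2772, 0.2743]
eef_rot: [-0.706, 0.708, -0.022, 0.014]
wrist_force: [-1.5, 0.2, -2.7]
opening: 0.0116
```

```bash
python3 - <<'E'
from h import *
show(); 
im=r.capture("scene");cv2.imwrite("pics/s5.png",cv2.resize(im[100:250,300:460],None,fx=4,fy=4)[:,:,::-1])
E
```

```text
t 4.7167 p [0.686  0.2772 0.2743] xt [ 0.999 -0.051 -0.013] yt [-0.013 -0.003 -1.   ] zt [ 0.051  0.999 -0.004] F [-1.5   0.18 -2.72] op 0.0116
```

View pics/s5.png

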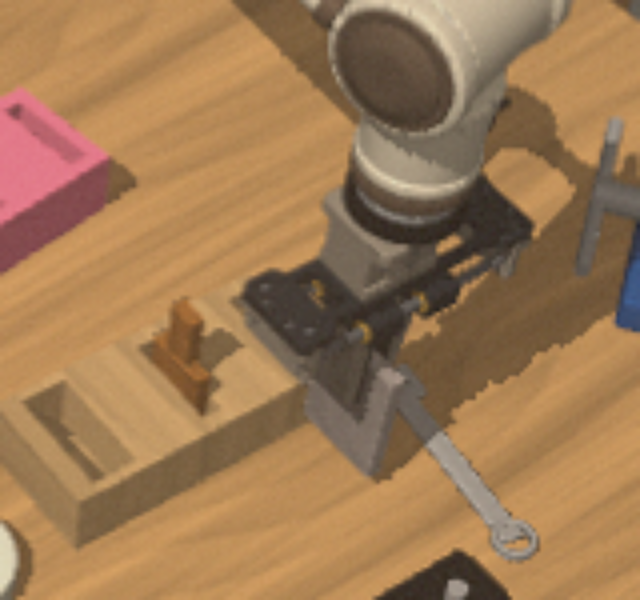

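Call:
servo_tool:
  moves:
    - {"jaw": 1,"xyz": [0,0,0],"twist": 0}
    - {"jaw": 1,"xyz": [-0.006,0,0],"twist": 0}
    - {"jaw": 1,"xyz": [-0.012,0,0],"twist": 0}
    - {"jaw": 1,"xyz": [-0.017,0,0],"twist": 0}
    - {"jaw": 1,"xyz": [-0.02,0,0],"twist": 0}
    - {"jaw": 1,"xyz": [-0.02,0,0],"twist": 0}

```text
clock: 5.27
ee_pos: [0.6703, 0.2786, 0.2876]
eef_rot: [0.707, -0.706, 0.013, -0.023]
wrist_force: [7.8, -0.4, -1.1]
opening: 0.0121
```

```bash
python3 - <<'E'
from h import *
show(); print(r.read_state()["wrist_torque"])
im=r.capture("scene");cv2.imwrite("pics/s6.png",cv2.resize(im[100:250,300:460],None,fx=4,fy=4)[:,:,::-1])
E
```

```text
t 5.2667 p [0.6703 0.2786 0.2876] xt [ 0.999 -0.051  0.014] yt [ 0.014  0.001 -1.   ] zt [0.051 0.999 0.002] F [ 7.84 -0.41 -1.13] op 0.0121
[-0.25525466 -1.83334694  0.01989123]
```

View pics/s6.png

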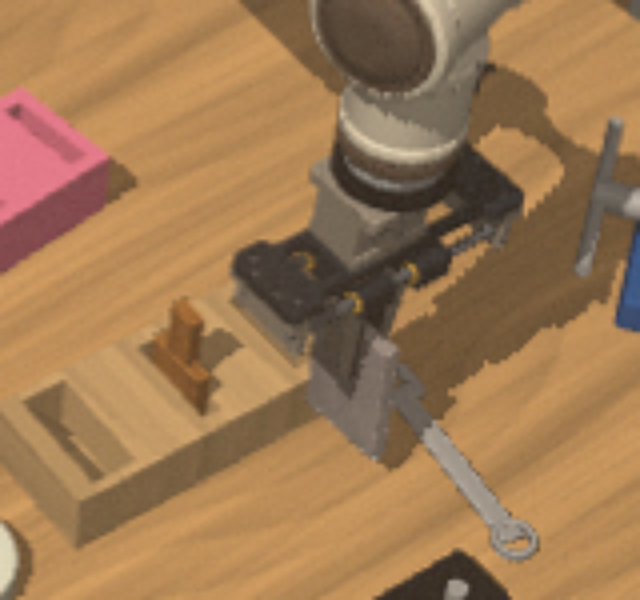

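In contact at 7.8 N and beginning to turn. I'll continue in small steps.

Call:
servo_tool:
  moves:
    - {"jaw": 1,"xyz": [-0.003,0,0],"twist": 0}
    - {"jaw": 1,"xyz": [-0.006,0,0],"twist": 0}
    - {"jaw": 1,"xyz": [-0.009,0,0],"twist": 0}
    - {"jaw": 1,"xyz": [-0.012,0,0],"twist": 0}
    - {"jaw": 1,"xyz": [-0.012,0,0],"twist": 0}

```text
clock: 5.73
ee_pos: [0.6595, 0.2791, 0.2901]
eef_rot: [0.708, -0.706, 0.011, -0.025]
wrist_force: [9.8, -2.5, 6.5]
opening: 0.012
```

```bash
python3 - <<'E'
from h import *
show(); print(r.read_state()["wrist_torque"])
im=r.capture("scene");cv2.imwrite("pics/s7.png",cv2.resize(im[100:250,300:460],None,fx=4,fy=4)[:,:,::-1])
E
```

```text
t 5.7333 p [0.6595 0.2791 0.2901] xt [ 0.999 -0.051  0.019] yt [ 0.019  0.002 -1.   ] zt [0.051 0.999 0.003] F [ 9.78 -2.53  6.48] op 0.012
[-0.49581574 -2.11201951  0.03739045]
```

View pics/s7.png

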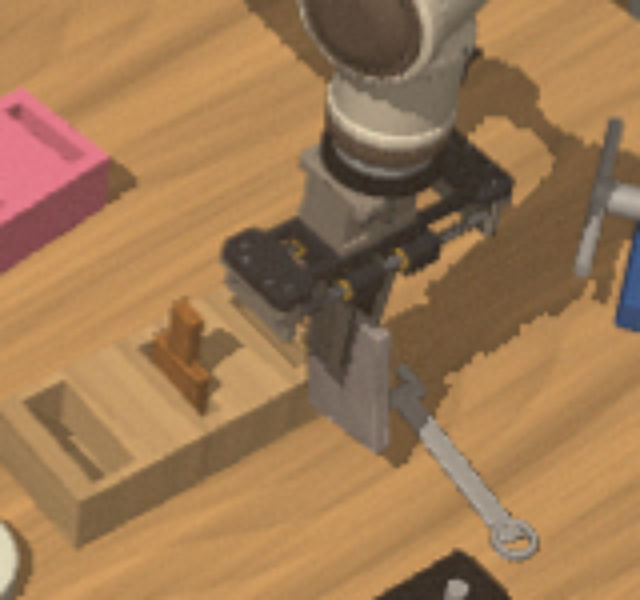

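Call:
servo_tool:
  moves:
    - {"jaw": 1,"xyz": [-0.003,0,0],"twist": 0}
    - {"jaw": 1,"xyz": [-0.006,0,0],"twist": 0}
    - {"jaw": 1,"xyz": [-0.008,0,0],"twist": 0}
    - {"jaw": 1,"xyz": [-0.008,0,0],"twist": 0}
    - {"jaw": 1,"xyz": [-0.008,0,0],"twist": 0}

```text
clock: 6.2
ee_pos: [0.6521, 0.2794, 0.2911]
eef_rot: [0.708, -0.706, 0.011, -0.025]
wrist_force: [9.5, -2.8, 8.9]
opening: 0.0121
```

```bash
python3 - <<'E'
from h import *
show(); print(r.read_state()["wrist_torque"])
im=r.capture("scene");cv2.imwrite("pics/s8.png",cv2.resize(im[130:230,340:440],None,fx=6,fy=6,interpolation=cv2.INTER_CUBIC)[:,:,::-1])
E
```

```text
t 6.2 p [0.6521 0.2794 0.2911] xt [ 0.998 -0.051  0.021] yt [ 0.021  0.002 -1.   ] zt [0.051 0.999 0.003] F [ 9.53 -2.82  8.85] op 0.0121
[-0.56492197 -2.03747992  0.02097267]
```

View pics/s8.png

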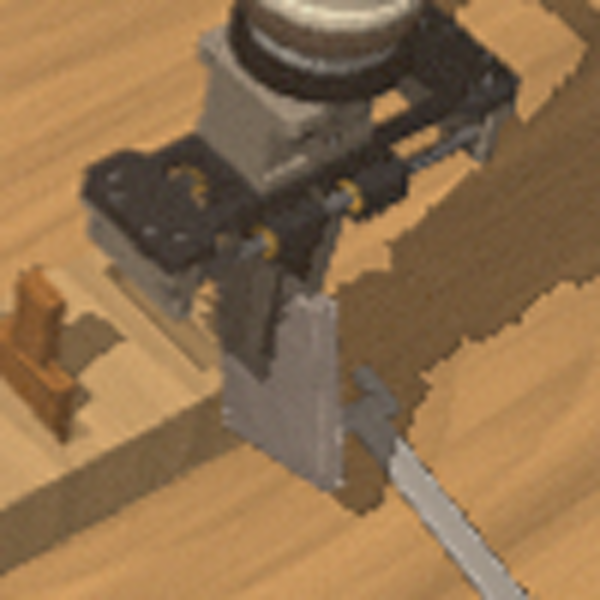

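```bash
cat > tilt.py <<'E'
from h import *
def tilt(pts,yaw,y0,x0,off=(1.1,0.3),tool=None):
    # pts: (local mm, px) scene camera; unknown x,z,theta,y(prior)
    def f(v,P): return R.from_euler("z",yaw).apply(R.from_euler("y",-v[2]).apply(np.array(P)/1000.))+[v[0],v[3],v[1]]
    def res(v): return np.r_[np.concatenate([proj("scene",f(v,P))[0]+off-px for P,px in pts]),(v[3]-y0)/.0015]
    s=least_squares(res,[x0[0],x0[1],.4,y0]);e=res(s.x)
    J=s.jac;cov=np.linalg.inv(J.T@J)
    print("base xyz",s.x[[0,3,1]].round(4),"tilt deg",np.degrees(s.x[2]).round(1),"+-",np.degrees(cov[2,2]**.5*.5).round(1),"res",e.round(1))
    return s.x
E
python3 - <<'E'
from tilt import *
T=lambda X,Y:np.array([340+(X+.5)/6-.5,130+(Y+.5)/6-.5])
pts=[([-35,-6,0],T(224,427)),([35,-6,0],T(328,487)),([35,-6,100],T(326,302)),([35,6,100],T(338,303)),([35,6,0],T(343,482))]
v=tilt(pts,-.05,.2794,[.69,.04])
E
```

```text
base xyz [0.6808 0.2794 0.045 ] tilt deg 16.6 +- 0.7 res [ 0.3 -0.8 -0.2  0.7 -1.2  1.2  0.4 -0.8  0.7 -0.4 -0. ]
```

Call:
servo_tool:
  moves:
    - {"jaw": 1,"xyz": [-0.003,0,0],"twist": 0}
    - {"jaw": 1,"xyz": [-0.006,0,0],"twist": 0}
    - {"jaw": 1,"xyz": [-0.007,0,0],"twist": 0}
    - {"jaw": 1,"xyz": [-0.007,0,0],"twist": 0}
    - {"jaw": 1,"xyz": [0.01,0,0],"twist": 0}
    - {"jaw": 1,"xyz": [0.025,-0.02,0],"twist": 0}
    - {"jaw": 1,"xyz": [0.025,-0.05,0],"twist": 0}
    - {"jaw": 1,"xyz": [0.025,-0.05,0],"twist": 0}

```text
clock: 6.92
ee_pos: [0.675, 0.2789, 0.3412]
eef_rot: [0.708, -0.706, 0.014, -0.022]
wrist_force: [0.9, 0.3, -0.3]
opening: 0.0116
```

```bash
python3 - <<'E'
from h import *
show(); print(r.read_state()["wrist_torque"])
im=r.capture("scene");cv2.imwrite("pics/s9.png",cv2.resize(im[120:220,345:445],None,fx=6,fy=6,interpolation=cv2.INTER_CUBIC)[:,:,::-1])
show()
E
```

```text
t 6.9167 p [0.675  0.2789 0.3412] xt [ 0.999 -0.051  0.012] yt [ 0.012  0.003 -1.   ] zt [0.051 0.999 0.004] F [ 0.92  0.33 -0.28] op 0.0116
[ 0.06202041 -0.06651681 -0.00648938]
t 6.9667 p [0.6743 0.279  0.3384] xt [ 0.999 -0.051  0.01 ] yt [ 0.01   0.002 -1.   ] zt [0.051 0.999 0.003] F [ 0.03  0.5  -1.86] op 0.0118
```

View pics/s9.png

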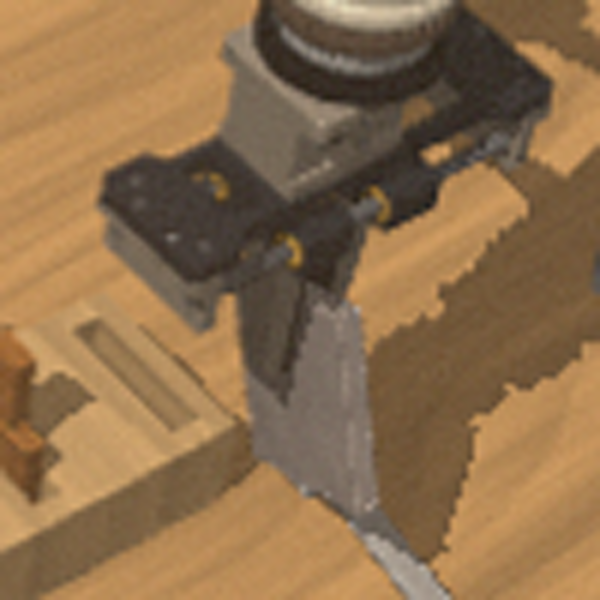

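```bash
python3 - <<'E'
from tilt import *
T=lambda X,Y:np.array([345+(X+.5)/6-.5,120+(Y+.5)/6-.5])
pts=[([-35,-6,0],T(252,459)),([35,-6,0],T(363,516)),([35,-6,100],T(342,306)),([35,6,100],T(357,309)),([35,6,0],T(379,502))]
v=tilt(pts,-.05,.279,[.69,.04])
p,q,s=pose();G=p+.171*q.as_matrix()[:,1];d=G-np.array([v[0],v[3],v[2]*0+v[1]]);print(G,d,np.degrees(np.arctan2(-d[0],d[2])))
im=cv2.imread("pics/s9.png")
for th in (20,25):
  pass
E
```

```text
base xyz [0.7097 0.279  0.0959] tilt deg 22.6 +- 0.7 res [ 0.4 -0.2 -0.5 -0.2 -0.7  1.4  0.4 -1.1  0.4  0.1 -0. ]
[0.67597637 0.2794475  0.16743045] [-0.03371092  0.00047792  0.07152491] 25.23531064335218
```

```bash
python3 - <<'E'
import cv2
im=cv2.imread("pics/s4.png")[220:380,300:440]
cv2.imwrite("pics/s4z.png",cv2.resize(im,None,fx=3.75,fy=3.75,interpolation=cv2.INTER_CUBIC))
im=cv2.imread("pics/s9.png")[270:550,220:420]
cv2.imwrite("pics/s9z.png",cv2.resize(im,None,fx=2,fy=2,interpolation=cv2.INTER_CUBIC))
E
```

```text
(no output)
```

View pics/s4z.png

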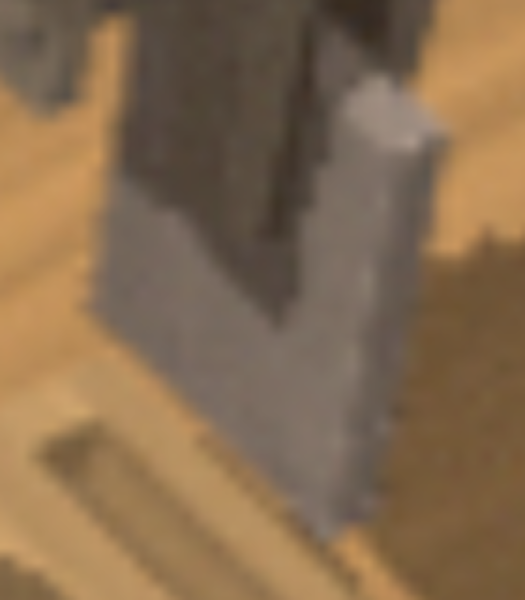

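View pics/s9z.png

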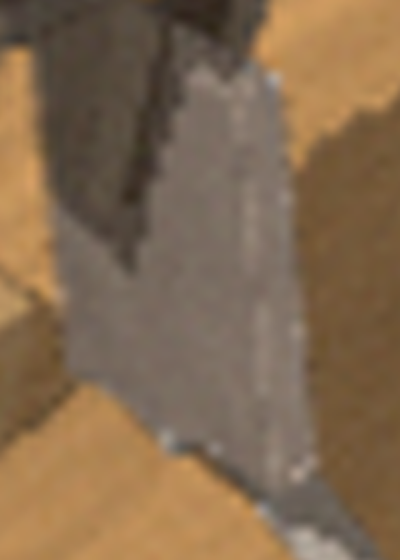

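```bash
python3 - <<'E'
from tilt import *
def T4(X,Y):
    X=300+(X+.5)/3.75-.5;Y=220+(Y+.5)/3.75-.5
    return np.array([280+(X+.5)/4-.5,90+(Y+.5)/4-.5])
pts=[([-35,-6,0],T4(97,315)),([35,-6,0],T4(330,537)),([35,-6,100],T4(380,155)),([35,6,100],T4(440,130)),([35,6,0],T4(378,502))]
tilt(pts,-.05,.2829,[.6,.1])
def T9(X,Y):
    X=220+(X+.5)/2-.5;Y=270+(Y+.5)/2-.5
    return np.array([345+(X+.5)/6-.5,120+(Y+.5)/6-.5])
pts=[([-35,-6,0],T9(70,378)),([35,-6,0],T9(275,490)),([35,-6,100],T9(235,88)),([35,6,100],T9(278,76)),([35,6,0],T9(315,470))]
v=tilt(pts,-.05,.279,[.69,.04])
E
```

```text
base xyz [0.5951 0.2831 0.0982] tilt deg 1.6 +- 0.7 res [-0.9 -0.1 -0.4  0.5  0.7 -0.5  0.4 -0.7 -0.1  1.   0.1]
base xyz [0.7087 0.279  0.0942] tilt deg 22.1 +- 0.7 res [-0.4 -0.1  0.1  0.2 -0.1  0.5 -0.  -0.5  0.3 -0.1  0. ]
```

```bash
python3 - <<'E'
from h import *
show(); go([.5467,-.1089,.385],-.155)
E
```

```text
t 6.9667 p [0.6743 0.279  0.3384] xt [ 0.999 -0.051  0.01 ] yt [ 0.01   0.002 -1.   ] zt [0.051 0.999 0.003] F [ 0.03  0.5  -1.86] op 0.0118
shift(tool) [-0.1073 -0.0488 -0.3937]
twist 0.1043 cur -0.05067916866136008
```

Call:
servo_tool:
  moves:
    - {"jaw": 1,"xyz": [0,-0.035,0],"twist": 0}
    - {"jaw": 1,"xyz": [-0.01,-0.045,-0.04],"twist": 0.02}
    - {"jaw": 1,"xyz": [-0.03,-0.045,-0.08],"twist": 0.05}
    - {"jaw": 1,"xyz": [-0.04,-0.045,-0.12],"twist": 0.104}
    - {"jaw": 1,"xyz": [-0.05,-0.045,-0.16],"twist": 0.104}
    - {"jaw": 1,"xyz": [-0.06,-0.045,-0.2],"twist": 0.104}
    - {"jaw": 1,"xyz": [-0.07,-0.045,-0.24],"twist": 0.104}
    - {"jaw": 1,"xyz": [-0.08,-0.045,-0.28],"twist": 0.104}

```text
clock: 7.63
ee_pos: [0.5776, 0.0034, 0.3762]
eef_rot: [0.705, -0.705, 0.055, -0.054]
wrist_force: [0.5, -0.4, -1.7]
opening: 0.0121
```

```bash
python3 - <<'E'
from h import *
show(); go([.5467,-.1089,.385],-.155)
E
```

```text
t 7.6333 p [0.5776 0.0034 0.3762] xt [ 0.988 -0.153 -0.002] yt [-0.002  0.    -1.   ] zt [0.153 0.988 0.   ] F [ 0.5  -0.41 -1.68] op 0.0121
shift(tool) [-0.0134 -0.0088 -0.1157]
twist 0.0011 cur -0.15391830577283785
```

Call:
servo_tool:
  moves:
    - {"jaw": 1,"xyz": [-0.005,0,-0.04],"twist": 0}
    - {"jaw": 1,"xyz": [-0.01,0,-0.075],"twist": 0}
    - {"jaw": 1,"xyz": [-0.0134,0,-0.105],"twist": 0}
    - {"jaw": 1,"xyz": [-0.0134,0,-0.115],"twist": 0}
    - {"jaw": 1,"xyz": [-0.0134,0,-0.115],"twist": 0}
    - {"jaw": 1,"xyz": [-0.0134,0,-0.115],"twist": 0}
    - {"jaw": 1,"xyz": [-0.0134,0,-0.115],"twist": 0}
    - {"jaw": 1,"xyz": [-0.0134,0,-0.115],"twist": 0}

```text
clock: 8.3
ee_pos: [0.5489, -0.1055, 0.3774]
eef_rot: [0.705, -0.705, 0.054, -0.054]
wrist_force: [0.1, 0.3, -2.9]
opening: 0.0117
```

```bash
python3 - <<'E'
from h import *
show(); go([.5467,-.1089,.3755],-.155)
a=r.capture("scene");b=r.capture("top")
cv2.imwrite("pics/s10.png",cv2.resize(a[150:270,180:310],None,fx=6,fy=6,interpolation=cv2.INTER_CUBIC)[:,:,::-1])
cv2.imwrite("pics/t10.png",cv2.resize(b[110:250,270:440],None,fx=4,fy=4,interpolation=cv2.INTER_CUBIC)[:,:,::-1])
show()
E
```

```text
t 8.3 p [ 0.5489 -0.1055  0.3774] xt [ 0.988 -0.152 -0.   ] yt [-0.     0.001 -1.   ] zt [0.152 0.988 0.001] F [ 0.08  0.29 -2.89] op 0.0117
shift(tool) [-0.0017  0.0019 -0.0037]
twist 0.0023 cur -0.15272761925276343
t 8.4 p [ 0.5489 -0.1058  0.3776] xt [ 0.988 -0.152 -0.   ] yt [-0.  0. -1.] zt [0.152 0.988 0.   ] F [ 0.22 -1.27 -2.44] op 0.0116
```

View pics/s10.png

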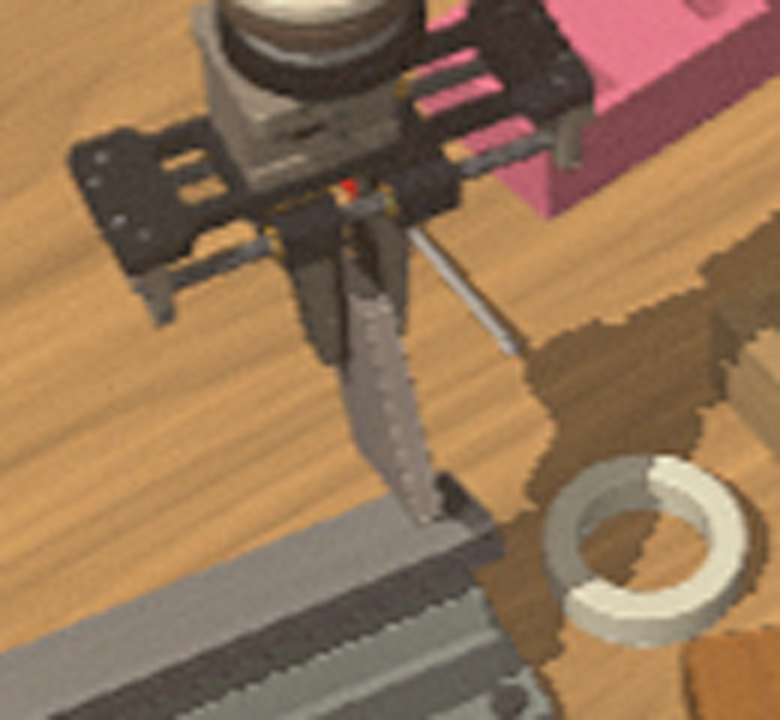

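View pics/t10.png

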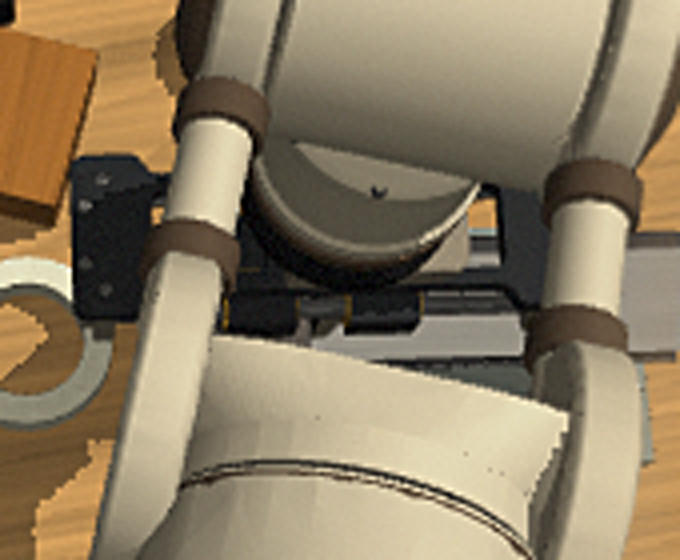

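```bash
python3 - <<'E'
from tilt import *
T=lambda X,Y:np.array([180+(X+.5)/6-.5,150+(Y+.5)/6-.5])
pts=[([35,-6,100],T(360,301)),([35,6,100],T(393,292)),([35,-6,0],T(418,524)),([35,6,0],T(440,511)),([-35,-6,0],T(354,438))]
v=tilt(pts,-.154,-.1055,[.58,.13],off=(1.15,.9))
v=tilt(pts,-.154,-.1055,[.58,.13],off=(1.15,.0))
p,q,s=pose();G=p+.171*q.as_matrix()[:,1];print(G)
E
```

```text
base xyz [ 0.5719 -0.1058  0.1254] tilt deg 22.4 +- 0.7 res [ 0.3  0.7 -0.4  0.4 -0.3 -1.1  0.6 -0.8  0.1  0.7 -0.2]
base xyz [ 0.5717 -0.1058  0.1215] tilt deg 22.6 +- 0.8 res [ 0.3  0.8 -0.5  0.4 -0.3 -1.2  0.5 -0.9  0.1  0.7 -0.2]
[ 0.54893232 -0.1057626   0.20656495]
```

```bash
cat > joint.py <<'E'
from h import *
def T4(X,Y):
    X=300+(X+.5)/3.75-.5;Y=220+(Y+.5)/3.75-.5
    return np.array([280+(X+.5)/4-.5,90+(Y+.5)/4-.5])
def T9(X,Y):
    X=220+(X+.5)/2-.5;Y=270+(Y+.5)/2-.5
    return np.array([345+(X+.5)/6-.5,120+(Y+.5)/6-.5])
T10=lambda X,Y:np.array([180+(X+.5)/6-.5,150+(Y+.5)/6-.5])
L=dict(bl=[-35,-6,0],br=[35,-6,0],tr=[35,-6,100],tR=[35,6,100],bR=[35,6,0])
views=[ # TCP, yaw, toolTilt, which theta, pts
([.5965,.2829,.3501],-.051,.008,0,dict(bl=T4(97,315),br=T4(330,537),tr=T4(380,155),tR=T4(440,130),bR=T4(378,502))),
([.675,.2789,.3412],-.051,.012,1,dict(bl=T9(70,378),br=T9(275,490),tr=T9(235,88),tR=T9(278,76),bR=T9(315,470))),
([.5489,-.1055,.3774],-.153,0,1,dict(bl=T10(354,438),br=T10(418,524),tr=T10(360,301),tR=T10(393,292),bR=T10(440,511)))]
def res(v):
    th,gx,hg,ou,ov,s0,gx1,hg1=v;o=[]
    for p,yaw,tt,w,pts in views:
        g,h,t=((gx,hg,0),(gx1,hg1,th))[w]
        Z=R.from_euler("z",yaw);G=np.array(p)+Z.apply([tt*.171,0,-.171])
        M=Z*R.from_euler("y",-(t+tt))
        for k,px in pts.items():
            P=G+M.apply(np.array(L[k])/1000.-[g,0,h])
            o.append(proj("scene",P)[0]+[ou,ov]-px)
    return np.r_[np.concatenate(o),(ou-1.1)/1,(ov-.4)/1,s0,(gx1-gx)/.002,(hg1-hg)/.002,(hg-.081)/.0015,gx/.003]
s=least_squares(res,[.4,0,.08,1.1,.4,0,0,.08],loss="soft_l1");cov=np.linalg.inv(s.jac.T@s.jac)
print("theta",np.degrees(s.x[0]),"+-",np.degrees(cov[0,0]**.5)*.6,"gx,hg..",s.x[1:].round(4))
e=res(s.x)[:30].reshape(3,5,2);print(e.round(1).tolist())
E
python3 joint.py
```

```text
theta 22.22824616313681 +- 0.760718126852061 gx,hg.. [ 1.7000e-03  8.0900e-02  1.0649e+00 -1.8890e-01 -0.0000e+00 -8.0000e-04
  8.1400e-02]
[[[-0.5, -0.4], [-0.0, 0.6], [1.6, 0.1], [1.2, -0.1], [0.2, 1.2]], [[-0.6, -0.3], [-0.2, -0.2], [-0.8, -0.2], [-0.7, -1.1], [0.0, -0.5]], [[0.1, 1.1], [-0.2, -0.5], [0.4, 1.2], [-0.3, 0.9], [0.7, -0.2]]]
```

The scene picture shows the stone hanging just above the bolt end, and the fit puts its tilt at about 22°, some 3° short. The grip won't slip at honing force, so I'll correct it at the rack's far edge first.

```bash
python3 - <<'E'
from h import *
show(); go([.68,.121,.375],-.051)
E
```

```text
t 8.4 p [ 0.5489 -0.1058  0.3776] xt [ 0.988 -0.152 -0.   ] yt [-0.  0. -1.] zt [0.152 0.988 0.   ] F [ 0.22 -1.27 -2.44] op 0.0116
shift(tool) [0.095  0.0026 0.2441]
twist -0.1018 cur -0.15284623254347124
```

Call:
servo_tool:
  moves:
    - {"jaw": 1,"xyz": [0.02,0,0.035],"twist": -0.02}
    - {"jaw": 1,"xyz": [0.04,0,0.07],"twist": -0.06}
    - {"jaw": 1,"xyz": [0.06,0,0.105],"twist": -0.102}
    - {"jaw": 1,"xyz": [0.08,0,0.14],"twist": -0.102}
    - {"jaw": 1,"xyz": [0.095,0,0.18],"twist": -0.102}
    - {"jaw": 1,"xyz": [0.095,0,0.215],"twist": -0.102}
    - {"jaw": 1,"xyz": [0.095,0,0.244],"twist": -0.102}
    - {"jaw": 1,"xyz": [0.095,0,0.244],"twist": -0.102}

```text
clock: 9.07
ee_pos: [0.6801, 0.126, 0.377]
eef_rot: [0.708, -0.706, 0.016, -0.016]
wrist_force: [-0.3, -0.0, -2.4]
opening: 0.012
```

```bash
python3 - <<'E'
from h import *
show(); go([.68,.121,.29],-.051)
E
```

```text
t 9.0667 p [0.6801 0.126  0.377 ] xt [ 0.999 -0.046 -0.   ] yt [-0.     0.003 -1.   ] zt [0.046 0.999 0.003] F [-0.34 -0.03 -2.38] op 0.012
shift(tool) [ 0.0002  0.087  -0.0052]
twist 0.0051 cur -0.04594469381224482
```

Call:
servo_tool:
  moves:
    - {"jaw": 1,"xyz": [0,0.03,-0.003],"twist": 0}
    - {"jaw": 1,"xyz": [0,0.06,-0.003],"twist": 0}
    - {"jaw": 1,"xyz": [0,0.08,-0.003],"twist": 0}
    - {"jaw": 1,"xyz": [0,0.087,-0.003],"twist": 0}
    - {"jaw": 1,"xyz": [-0.008,0.087,-0.003],"twist": 0}
    - {"jaw": 1,"xyz": [-0.016,0.087,-0.003],"twist": 0}
    - {"jaw": 1,"xyz": [-0.024,0.087,-0.003],"twist": 0}
    - {"jaw": 1,"xyz": [-0.03,0.087,-0.003],"twist": 0}

```text
clock: 9.73
ee_pos: [0.6499, 0.1182, 0.2917]
eef_rot: [0.707, -0.707, 0.018, -0.019]
wrist_force: [0.4, 0.0, -1.7]
opening: 0.0119
```

```bash
python3 - <<'E'
from h import *
show();print(pose()[2]["wrist_torque"])
E
```

```text
t 9.7333 p [0.6499 0.1182 0.2917] xt [ 0.999 -0.052  0.001] yt [ 0.001  0.    -1.   ] zt [0.052 0.999 0.   ] F [ 0.42  0.04 -1.73] op 0.0119
[ 0.00703542  0.03753698 -0.00157825]
```

Call:
servo_tool:
  moves:
    - {"jaw": 1,"xyz": [-0.004,0,0],"twist": 0}
    - {"jaw": 1,"xyz": [-0.008,0,0],"twist": 0}
    - {"jaw": 1,"xyz": [-0.01,0,0],"twist": 0}
    - {"jaw": 1,"xyz": [-0.01,0,0],"twist": 0}

```text
clock: 10.07
ee_pos: [0.6411, 0.1184, 0.2921]
eef_rot: [0.707, -0.707, 0.017, -0.021]
wrist_force: [5.7, -0.4, -3.0]
opening: 0.0118
```

```bash
python3 - <<'E'
from h import *
show();print(pose()[2]["wrist_torque"])
E
```

```text
t 10.0667 p [0.6411 0.1184 0.2921] xt [ 0.999 -0.053  0.006] yt [ 0.006  0.    -1.   ] zt [0.053 0.999 0.   ] F [ 5.69 -0.45 -3.  ] op 0.0118
[ 0.07579048 -1.05092465 -0.02589818]
```

Call:
servo_tool:
  moves:
    - {"jaw": 1,"xyz": [-0.003,0,0],"twist": 0}
    - {"jaw": 1,"xyz": [-0.0055,0,0],"twist": 0}
    - {"jaw": 1,"xyz": [-0.0055,0,0],"twist": 0}

```text
clock: 10.32
ee_pos: [0.6363, 0.1185, 0.2926]
eef_rot: [0.707, -0.707, 0.015, -0.022]
wrist_force: [7.2, 0.5, -2.9]
opening: 0.0117
```

```bash
python3 - <<'E'
from h import *
show();print(pose()[2]["wrist_torque"])
E
```

```text
t 10.3167 p [0.6363 0.1185 0.2926] xt [ 0.999 -0.053  0.009] yt [ 0.009  0.    -1.   ] zt [0.053 0.999 0.001] F [ 7.21  0.53 -2.93] op 0.0117
[ 0.06967166 -1.74763358  0.05018043]
```

Call:
servo_tool:
  moves:
    - {"jaw": 1,"xyz": [-0.0015,0,0],"twist": 0}
    - {"jaw": 1,"xyz": [-0.0015,0,0],"twist": 0}
    - {"jaw": 1,"xyz": [0.015,0,0],"twist": 0}
    - {"jaw": 1,"xyz": [0.035,-0.02,0],"twist": 0}
    - {"jaw": 1,"xyz": [0.035,-0.04,0],"twist": 0}
    - {"jaw": 1,"xyz": [0.035,-0.05,0],"twist": 0}
    - {"jaw": 1,"xyz": [0.035,-0.05,0],"twist": 0}
    - {"jaw": 1,"xyz": [0.035,-0.05,0],"twist": 0}

```text
clock: 10.98
ee_pos: [0.6693, 0.1169, 0.341]
eef_rot: [0.707, -0.707, 0.018, -0.019]
wrist_force: [0.5, -0.0, -2.7]
opening: 0.0122
```

```bash
python3 - <<'E'
from h import *
show();
a=r.capture("scene");cv2.imwrite("pics/s11full.png",a[:,:,::-1])
print(proj("scene",[.672,.12,.14]))
cv2.imwrite("pics/s11.png",cv2.resize(a[145:245,290:400],None,fx=7,fy=6.0,interpolation=cv2.INTER_CUBIC)[:,:,::-1])
show()
E
```

```text
t 10.9833 p [0.6693 0.1169 0.341 ] xt [ 0.999 -0.053  0.   ] yt [ 0.  0. -1.] zt [0.053 0.999 0.   ] F [ 0.47 -0.01 -2.73] op 0.0122
[[342.09169785 207.49311998]]
t 11.0333 p [0.6689 0.117  0.3397] xt [ 0.999 -0.053 -0.002] yt [-0.002  0.    -1.   ] zt [ 0.053  0.999 -0.   ] F [-0.19 -0.81 -2.26] op 0.0119
```

View pics/s11.png

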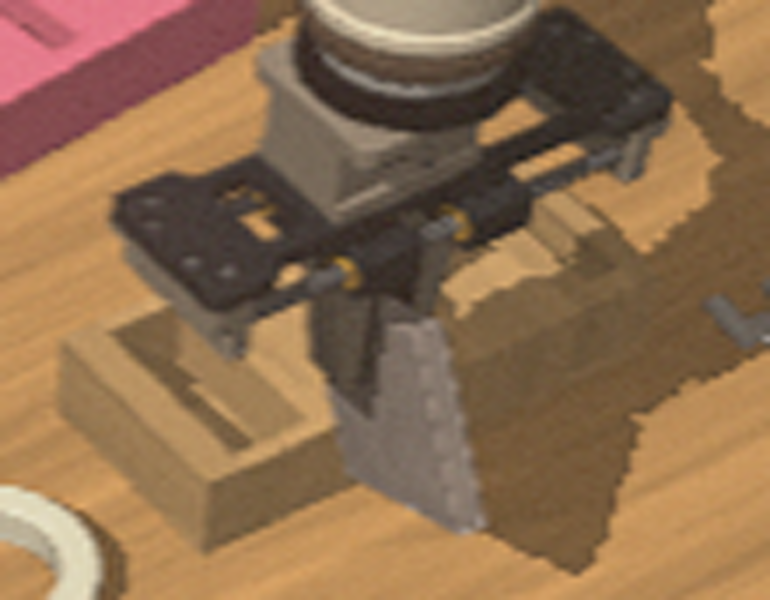

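```bash
python3 - <<'E'
from h import *
im=cv2.imread("pics/s11full.png")
x0,y0,w,h=325,180,45,60
out=[]
p=np.array([.6693,.1169,.341]);yaw=-.053
for th in (22,25,28):
    k=8;c=cv2.resize(im[y0:y0+h,x0:x0+w],None,fx=k,fy=k,interpolation=cv2.INTER_CUBIC)
    Z=R.from_euler("z",yaw);G=p+[0,0,-.171];M=Z*R.from_euler("y",-np.radians(th))
    L=[[-35,-6,0],[35,-6,0],[35,6,0],[35,6,100],[35,-6,100],[35,-6,0]]
    q=[proj("scene",G+M.apply(np.array(a)/1000-[0,0,.081]))[0]+[1.06,0] for a in L]
    q=np.array([[(u-x0+.5)*k-.5,(v-y0+.5)*k-.5] for u,v in q]).round().astype(np.int32)
    cv2.polylines(c,[q],False,(0,255,0),1);out.append(c[:, :])
cv2.imwrite("pics/o11.png",cv2.resize(np.hstack(out),None,fx=.74,fy=1)) if 0 else cv2.imwrite("pics/o11.png",cv2.resize(np.hstack(out),(799,355)))
cv2.imwrite("pics/z11.png",cv2.resize(im[y0:y0+h,x0:x0+w],None,fx=10,fy=10,interpolation=cv2.INTER_CUBIC))
E
```

```text
(no output)
```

View pics/o11.png

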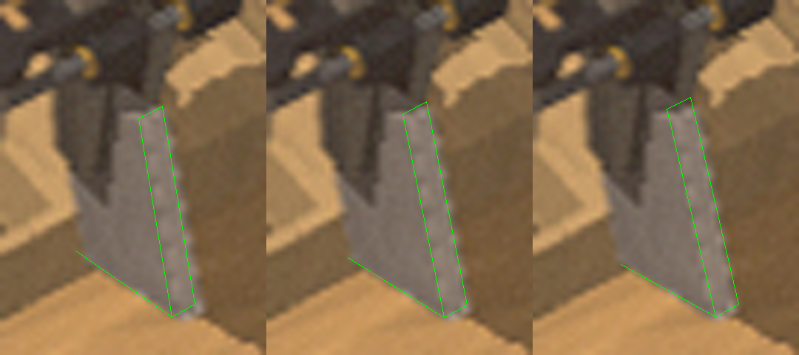

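View pics/z11.png

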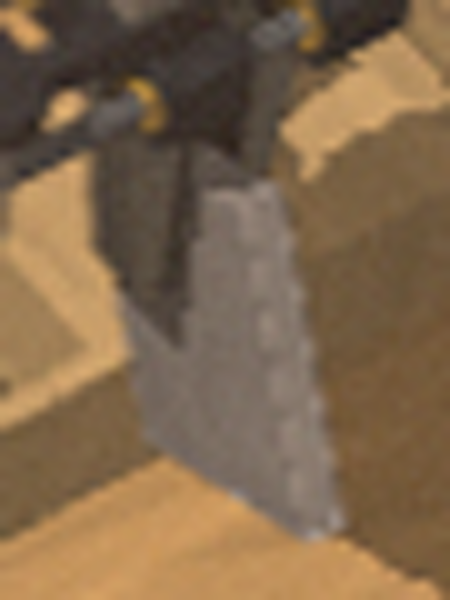

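```bash
python3 - <<'E'
from h import *
p=np.array([.6693,.1169,.341]);yaw=-.053
Z=R.from_euler("z",yaw);G=p+[0,0,-.171]
for th in (18,20,22,24,26,28):
    M=Z*R.from_euler("y",-np.radians(th))
    L=[[35,6,100],[35,6,0],[-35,-6,0],[35,-6,0]]
    q=np.array([proj("scene",G+M.apply(np.array(a)/1000-[0,0,.081]))[0] for a in L])
    d=q[1]-q[0];b=q[3]-q[2];print(th,"side",d.round(1),np.degrees(np.arctan2(d[0],d[1])).round(1),"bottom",b.round(1),np.degrees(np.arctan2(b[1],b[0])).round(1), (q[[0,1,3,2]]+[1.06,-.1]-[325,180]).round(1).tolist())
print("obs side",np.degrees(np.arctan2(67,336)),"bottom",np.degrees(np.arctan2(101,172)))
# measure edge automatically: right edge silhouette by gradient
im=cv2.imread("pics/s11full.png").astype(float)
g=im[:,:,0]-0.8*im[:,:,2]  # blue vs red: stone grey vs tan
pts=[]
for y in range(200,231):
    row=g[y,340:366];k=np.arange(len(row)-1)
    dr=row[1:]-row[:-1];i=np.argmin(dr)
    lo=max(i-1,0);hi=i+2;w=np.clip(-dr[lo:hi],0,None);pts.append((y,340+.5+(np.arange(lo,hi)[:len(w)]*w).sum()/w.sum()))
pts=np.array(pts);print(pts[:,1].round(1))
c=np.polyfit(pts[:,0],pts[:,1],1);print("auto slope deg",np.degrees(np.arctan(c[0])))
E
```

```text
18 side [ 3.8 32.2] 6.7 bottom [16.5 12.6] 37.5 [[27.4, 18.4], [31.2, 50.6], [27.4, 52.7], [10.9, 40.1]]
20 side [ 4.7 32.9] 8.1 bottom [16.4 11.9] 36.0 [[27.2, 17.9], [31.8, 50.7], [28.0, 52.9], [11.6, 41.0]]
22 side [ 5.5 33.5] 9.4 bottom [16.3 11.2] 34.4 [[26.9, 17.3], [32.5, 50.8], [28.6, 53.0], [12.3, 41.8]]
24 side [ 6.4 34.1] 10.6 bottom [16.2 10.4] 32.7 [[26.7, 16.8], [33.1, 50.9], [29.2, 53.0], [13.0, 42.6]]
26 side [ 7.2 34.6] 11.8 bottom [16.1  9.7] 31.0 [[26.4, 16.3], [33.7, 50.9], [29.8, 53.0], [13.7, 43.4]]
28 side [ 8.1 35.1] 13.0 bottom [16.   8.9] 29.1 [[26.2, 15.8], [34.3, 50.9], [30.4, 53.0], [14.4, 44.1]]
obs side 11.277135809306206 bottom 30.421852162667832
[353.4 353.6 353.5 353.8 354.  354.2 354.1 353.9 354.8 355.  355.1 355.3
 355.5 355.6 355.8 356.  356.3 356.4 356.5 356.8 357.1 357.1 357.3 357.5
 357.6 358.  357.9 358.1 358.4 358.2 358.6]
auto slope deg 10.31034216954765
```

Tilt now measures about 24.5 ± 1° (side edge 10.3–11.3°, bottom edge 30.4° in the picture). I'm going back to hover beside the bolt.

```bash
python3 - <<'E'
from h import *
show(); go([.5442,-.1105,.372],-.155)
E
```

```text
t 11.0333 p [0.6689 0.117  0.3397] xt [ 0.999 -0.053 -0.002] yt [-0.002  0.    -1.   ] zt [ 0.053  0.999 -0.   ] F [-0.19 -0.81 -2.26] op 0.0119
shift(tool) [-0.1126 -0.0321 -0.2337]
twist 0.1024 cur -0.05263938298447984
```

Call:
servo_tool:
  moves:
    - {"jaw": 1,"xyz": [0,-0.03,0],"twist": 0}
    - {"jaw": 1,"xyz": [-0.01,-0.034,-0.035],"twist": 0.05}
    - {"jaw": 1,"xyz": [-0.03,-0.034,-0.07],"twist": 0.102}
    - {"jaw": 1,"xyz": [-0.05,-0.034,-0.105],"twist": 0.102}
    - {"jaw": 1,"xyz": [-0.07,-0.034,-0.14],"twist": 0.102}
    - {"jaw": 1,"xyz": [-0.09,-0.034,-0.175],"twist": 0.102}
    - {"jaw": 1,"xyz": [-0.112,-0.034,-0.21],"twist": 0.102}
    - {"jaw": 1,"xyz": [-0.112,-0.034,-0.232],"twist": 0.102}

```text
clock: 11.7
ee_pos: [0.5416, -0.1105, 0.3722]
eef_rot: [0.705, -0.705, 0.058, -0.053]
wrist_force: [1.0, 0.2, -3.0]
opening: 0.0124
```

Call:
servo_tool:
  moves:
    - {"jaw": 1,"xyz": [0,0,0],"twist": 0}
    - {"jaw": 1,"xyz": [0,0,0],"twist": 0}
    - {"jaw": 1,"xyz": [0,0,0],"twist": 0}

```text
clock: 11.95
ee_pos: [0.5452, -0.1082, 0.3737]
eef_rot: [0.705, -0.705, 0.055, -0.054]
wrist_force: [0.0, -0.4, -1.3]
opening: 0.0123
```

```bash
python3 - <<'E'
from h import *
show(); go([.5442,-.1105,.360],-.155);print(pose()[2]["wrist_torque"])
a=r.capture("scene");cv2.imwrite("pics/s12full.png",a[:,:,::-1])
cv2.imwrite("pics/s12.png",cv2.resize(a[170:270,200:300],None,fx=6,fy=6,interpolation=cv2.INTER_CUBIC)[:,:,::-1])
show();print(pose()[2]["wrist_torque"])
E
```

```text
t 11.95 p [ 0.5452 -0.1082  0.3737] xt [ 0.988 -0.154 -0.002] yt [-0.002  0.001 -1.   ] zt [0.154 0.988 0.001] F [ 0.05 -0.41 -1.26] op 0.0123
shift(tool) [-0.0006  0.0137 -0.0024]
twist 0.0003 cur -0.1546723220415179
[ 0.03472286  0.03836069 -0.03022782]
t 12.0 p [ 0.5455 -0.1079  0.3739] xt [ 0.988 -0.153 -0.001] yt [-0.001  0.001 -1.   ] zt [0.153 0.988 0.001] F [ 0.69 -0.58 -2.37] op 0.012
[ 0.02281075  0.05546196 -0.01669889]
```

View pics/s12.png

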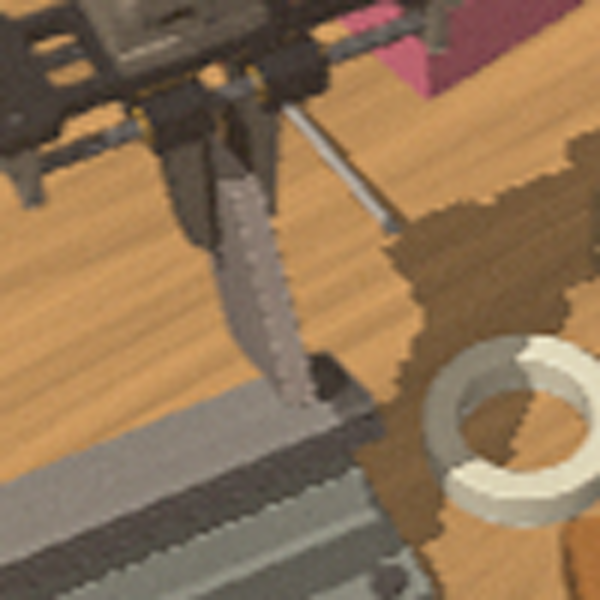

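Call:
servo_tool:
  moves:
    - {"jaw": 1,"xyz": [-0.004,0.01,-0.0025],"twist": 0}
    - {"jaw": 1,"xyz": [-0.007,0.018,-0.0025],"twist": 0}
    - {"jaw": 1,"xyz": [-0.007,0.023,-0.0025],"twist": 0}
    - {"jaw": 1,"xyz": [-0.007,0.025,-0.0025],"twist": 0}
    - {"jaw": 1,"xyz": [-0.007,0.025,-0.0025],"twist": 0}
    - {"jaw": 1,"xyz": [-0.007,0.025,-0.0025],"twist": 0}

```text
clock: 12.5
ee_pos: [0.5382, -0.1101, 0.3496]
eef_rot: [0.705, -0.705, 0.055, -0.055]
wrist_force: [-0.7, 0.5, -3.0]
opening: 0.0121
```

```bash
python3 - <<'E'
from h import *
show();print(pose()[2]["wrist_torque"])
a=r.capture("scene");cv2.imwrite("pics/s13full.png",a[:,:,::-1])
cv2.imwrite("pics/s13.png",cv2.resize(a[195:260,215:295],None,fx=9,fy=9,interpolation=cv2.INTER_CUBIC)[:,:,::-1])
show()
E
```

```text
t 12.5 p [ 0.5382 -0.1101  0.3496] xt [ 0.988 -0.154 -0.   ] yt [-0.  0. -1.] zt [0.154 0.988 0.   ] F [-0.67  0.52 -3.  ] op 0.0121
[ 0.04511021  0.05231707 -0.00686908]
t 12.55 p [ 0.5383 -0.1103  0.3499] xt [ 0.988 -0.154  0.   ] yt [ 0. -0. -1.] zt [ 0.154  0.988 -0.   ] F [ 0.68  0.91 -2.38] op 0.0118
```

View pics/s13.png

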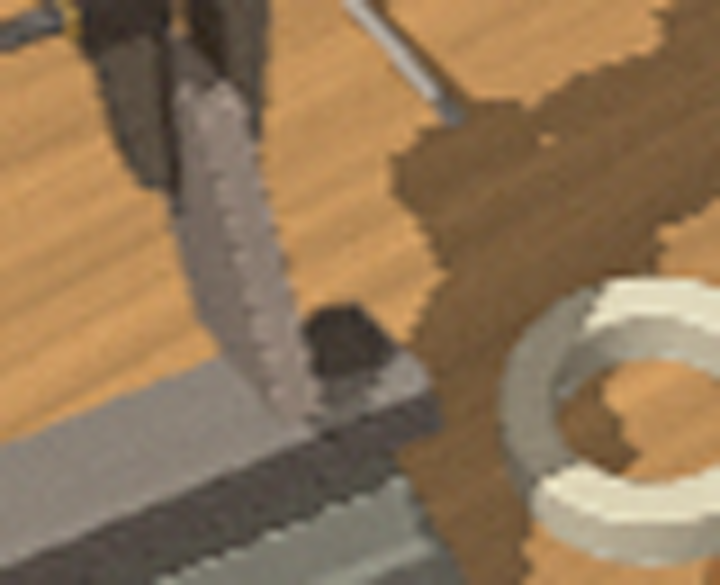

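Call:
servo_tool:
  moves:
    - {"jaw": 1,"xyz": [0.0008,0.0018,0],"twist": 0}
    - {"jaw": 1,"xyz": [0.0017,0.0036,0],"twist": 0}
    - {"jaw": 1,"xyz": [0.0017,0.0036,0],"twist": 0}

```text
clock: 12.8
ee_pos: [0.5399, -0.1106, 0.3459]
eef_rot: [0.705, -0.705, 0.055, -0.055]
wrist_force: [-0.9, -0.2, -2.1]
opening: 0.0118
```

Call:
servo_tool:
  moves:
    - {"jaw": 1,"xyz": [0.0008,0.0018,0],"twist": 0}
    - {"jaw": 1,"xyz": [0.0008,0.0018,0],"twist": 0}

```text
clock: 12.97
ee_pos: [0.5406, -0.1107, 0.344]
eef_rot: [0.705, -0.705, 0.055, -0.055]
wrist_force: [-0.6, -0.6, -1.8]
opening: 0.0116
```

Call:
servo_tool:
  moves:
    - {"jaw": 1,"xyz": [0.0008,0.0018,0],"twist": 0}
    - {"jaw": 1,"xyz": [0.0008,0.0018,0],"twist": 0}

```text
clock: 13.13
ee_pos: [0.5414, -0.1108, 0.3422]
eef_rot: [0.705, -0.705, 0.055, -0.055]
wrist_force: [-0.1, 0.2, -2.1]
opening: 0.0114
```

```bash
python3 - <<'E'
from h import *
show();print(pose()[2]["wrist_torque"])
E
```

```text
t 13.1333 p [ 0.5414 -0.1108  0.3422] xt [ 0.988 -0.154 -0.   ] yt [-0.  0. -1.] zt [0.154 0.988 0.   ] F [-0.11  0.17 -2.07] op 0.0114
[-0.01382545  0.07479494  0.0020759 ]
```

Call:
servo_tool:
  moves:
    - {"jaw": 1,"xyz": [0.0008,0.0018,0],"twist": 0}
    - {"jaw": 1,"xyz": [0.0008,0.0018,0],"twist": 0}

```text
clock: 13.3
ee_pos: [0.5423, -0.111, 0.3405]
eef_rot: [-0.705, 0.705, -0.055, 0.055]
wrist_force: [-0.6, -0.1, -2.0]
opening: 0.0116
```

Call:
servo_tool:
  moves:
    - {"jaw": 1,"xyz": [0.0008,0.0018,0],"twist": 0}
    - {"jaw": 1,"xyz": [0.0008,0.0018,0],"twist": 0}

```text
clock: 13.47
ee_pos: [0.5431, -0.1111, 0.3389]
eef_rot: [-0.705, 0.705, -0.055, 0.055]
wrist_force: [-2.0, -0.5, -0.3]
opening: 0.0116
```

```bash
python3 - <<'E'
from h import *
show();print(pose()[2]["wrist_torque"])
E
```

```text
t 13.4667 p [ 0.5431 -0.1111  0.3389] xt [ 0.988 -0.154  0.   ] yt [ 0. -0. -1.] zt [ 0.154  0.988 -0.   ] F [-2.05 -0.47 -0.3 ] op 0.0116
[-0.01330471  0.16814484 -0.02800774]
```

Contact at about 2 N. I'll ease in to about 6 N.

Call:
servo_tool:
  moves:
    - {"jaw": 1,"xyz": [0.0004,0.0009,0],"twist": 0}
    - {"jaw": 1,"xyz": [0.0008,0.0018,0],"twist": 0}
    - {"jaw": 1,"xyz": [0.0008,0.0018,0],"twist": 0}

```text
clock: 13.72
ee_pos: [0.5438, -0.1112, 0.3373]
eef_rot: [-0.705, 0.705, -0.055, 0.055]
wrist_force: [-1.3, 0.9, 2.7]
opening: 0.0115
```

```bash
cat > fz.py <<'E'
from h import *
n=np.array([-.4226*.988,.4226*.154,.906]);u=np.array([.988,-.154,0])
def rep():
    p,q,s=pose();F=np.array(s["wrist_force"])-[-.2,0,-2.2];T=np.array(s["wrist_torque"]);
    ty=T@np.array([.154,.988,0])-.055
    Fx=F@u;Fz=F[2]
    # contact offset a along slope from base centre: ty = rz*Fx - rx*Fz
    den=(.4226*Fx-.906*Fz)
    a=(ty-(-.244*Fx-.034*Fz))/den
    print("t",round(s["clock"],2),"p",p.round(4),"Fn",round(F@n,2),"F",F.round(2),"ty",round(ty,3),"cop_mm",round(a*1000,1),"Ttool",T.round(3),"tilt",q.as_matrix()[2,[0,2]].round(4))
rep()
E
python3 fz.py
```

```text
t 13.72 p [ 0.5438 -0.1112  0.3373] Fn 4.98 F [-1.06  0.93  4.94] ty 0.207 cop_mm -16.8 Ttool [0.101 0.25  0.009] tilt [ 0.0001 -0.0001]
```

Call:
servo_tool:
  moves:
    - {"jaw": 1,"xyz": [0.0004,0.0009,0],"twist": 0}
    - {"jaw": 1,"xyz": [0.0008,0.0018,0],"twist": 0}
    - {"jaw": 1,"xyz": [0.0008,0.0018,0],"twist": 0}

```text
clock: 13.97
ee_pos: [0.5446, -0.1113, 0.3355]
eef_rot: [-0.705, 0.705, -0.055, 0.055]
wrist_force: [-2.5, 1.2, 3.3]
opening: 0.0119
```

```bash
python3 fz.py; python3 - <<'E'
from fz import *
a=r.capture("scene");cv2.imwrite("pics/s14.png",cv2.resize(a[195:260,215:295],None,fx=9,fy=9,interpolation=cv2.INTER_CUBIC)[:,:,::-1]);rep()
r.calibration("top");a=r.capture("top");rep()
E
```

```text
t 13.97 p [ 0.5446 -0.1113  0.3355] Fn 6.03 F [-2.33  1.17  5.5 ] ty 0.389 cop_mm 4.9 Ttool [0.155 0.425 0.051] tilt [ 0.0002 -0.0001]
t 13.97 p [ 0.5446 -0.1113  0.3355] Fn 6.03 F [-2.33  1.17  5.5 ] ty 0.389 cop_mm 4.9 Ttool [0.155 0.425 0.051] tilt [ 0.0002 -0.0001]
t 14.02 p [ 0.5446 -0.1113  0.3356] Fn 5.92 F [-2.9   0.89  5.13] ty 0.371 cop_mm 31.8 Ttool [ 0.114  0.413 -0.031] tilt [ 0.0002 -0.0001]
t 14.07 p [ 0.5446 -0.1113  0.3356] Fn 5.63 F [-2.72  0.37  4.94] ty 0.414 cop_mm 15.6 Ttool [0.151 0.451 0.003] tilt [ 0.0002 -0.0001]
```

View pics/s14.png

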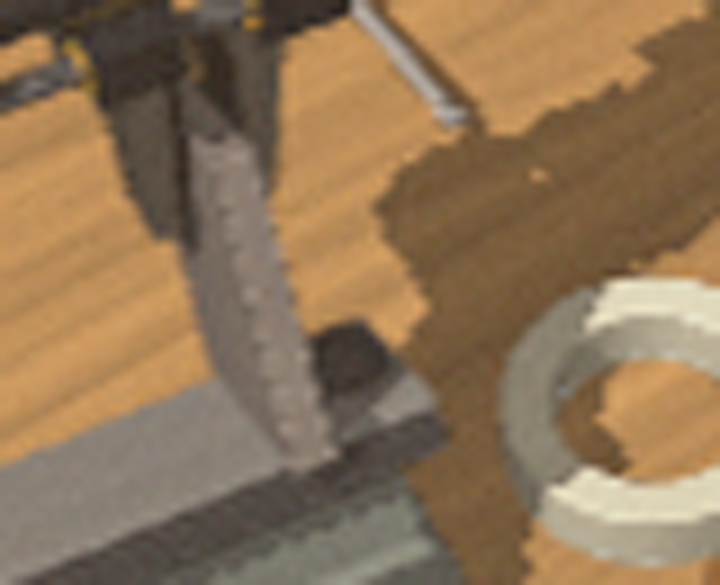

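The stone's end lies flat on the face beside the bolt (contact at crop (300,460), bolt clear at (350,360)), with Fn about 6 N. Starting the sweep.

Call:
servo_tool:
  moves:
    - {"jaw": 1,"xyz": [0,0,-0.003],"twist": 0}
    - {"jaw": 1,"xyz": [0,0,-0.008],"twist": 0}
    - {"jaw": 1,"xyz": [0,0,-0.014],"twist": 0}
    - {"jaw": 1,"xyz": [0,0,-0.02],"twist": 0}
    - {"jaw": 1,"xyz": [0,0,-0.026],"twist": 0}
    - {"jaw": 1,"xyz": [0,0,-0.032],"twist": 0}
    - {"jaw": 1,"xyz": [0,0,-0.038],"twist": 0}
    - {"jaw": 1,"xyz": [0,0,-0.044],"twist": 0}

```text
clock: 14.73
ee_pos: [0.5376, -0.1554, 0.3353]
eef_rot: [0.705, -0.705, 0.055, -0.055]
wrist_force: [-1.3, 5.1, 3.7]
opening: 0.012
```

```bash
python3 fz.py
```

```text
t 14.73 p [ 0.5376 -0.1554  0.3353] Fn 6.13 F [-1.06  5.15  5.9 ] ty 0.268 cop_mm -3.3 Ttool [1.02  0.168 0.233] tilt [-0.0001  0.0002]
```

Call:
servo_tool:
  moves:
    - {"jaw": 1,"xyz": [0,0,-0.006],"twist": 0}
    - {"jaw": 1,"xyz": [0,0,-0.012],"twist": 0}
    - {"jaw": 1,"xyz": [0,0,-0.018],"twist": 0}
    - {"jaw": 1,"xyz": [0,0,-0.024],"twist": 0}
    - {"jaw": 1,"xyz": [0,0,-0.03],"twist": 0}
    - {"jaw": 1,"xyz": [0,0,-0.036],"twist": 0}
    - {"jaw": 1,"xyz": [0,0,-0.042],"twist": 0}
    - {"jaw": 1,"xyz": [0,0,-0.048],"twist": 0}

```text
clock: 15.4
ee_pos: [0.5302, -0.2028, 0.3353]
eef_rot: [0.705, -0.705, 0.055, -0.055]
wrist_force: [-1.6, 4.1, 3.4]
opening: 0.0117
```

```bash
python3 fz.py;python3 - <<'E'
from h import *
a=r.capture("scene");cv2.imwrite("pics/s15.png",cv2.resize(a[205:295,155:275],None,fx=6,fy=6,interpolation=cv2.INTER_CUBIC)[:,:,::-1])
E
```

```text
t 15.4 p [ 0.5302 -0.2028  0.3353] Fn 5.93 F [-1.44  4.07  5.59] ty 0.262 cop_mm 8.4 Ttool [0.973 0.169 0.247] tilt [-0.0002 -0.    ]
```

View pics/s15.png

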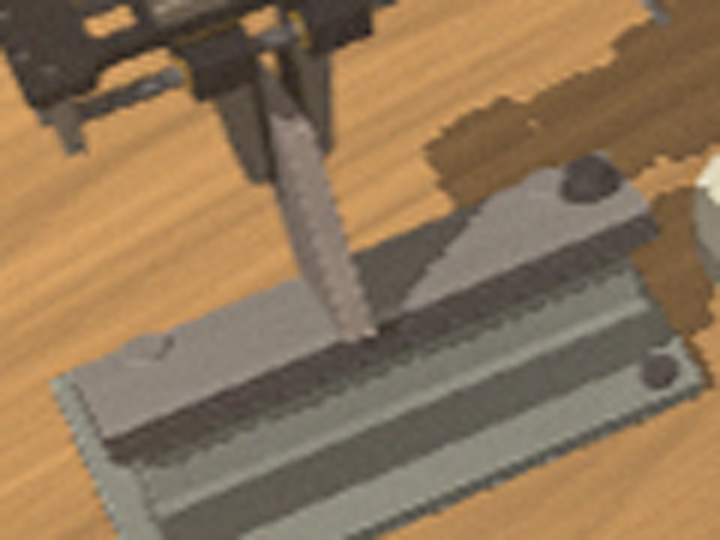

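The stone is mid-blade at crop (355,335), still on the face at 5.9 N.

Call:
servo_tool:
  moves:
    - {"jaw": 1,"xyz": [0,0,-0.006],"twist": 0}
    - {"jaw": 1,"xyz": [0,0,-0.012],"twist": 0}
    - {"jaw": 1,"xyz": [0,0,-0.018],"twist": 0}
    - {"jaw": 1,"xyz": [0,0,-0.024],"twist": 0}
    - {"jaw": 1,"xyz": [0,0,-0.03],"twist": 0}
    - {"jaw": 1,"xyz": [0,0,-0.036],"twist": 0}
    - {"jaw": 1,"xyz": [0,0,-0.042],"twist": 0}
    - {"jaw": 1,"xyz": [0,0,-0.048],"twist": 0}

```text
clock: 16.12
ee_pos: [0.5228, -0.2502, 0.3353]
eef_rot: [0.705, -0.705, 0.055, -0.055]
wrist_force: [-2.3, 3.4, 3.5]
opening: 0.0121
```

```bash
python3 fz.py
```

```text
t 16.12 p [ 0.5228 -0.2502  0.3353] Fn 6.23 F [-2.07  3.4   5.68] ty 0.222 cop_mm 34.0 Ttool [0.967 0.13  0.212] tilt [-0.0001 -0.    ]
```

Call:
servo_tool:
  moves:
    - {"jaw": 1,"xyz": [0,0,-0.006],"twist": 0}
    - {"jaw": 1,"xyz": [0,0,-0.012],"twist": 0}
    - {"jaw": 1,"xyz": [0,0,-0.018],"twist": 0}
    - {"jaw": 1,"xyz": [0,0,-0.024],"twist": 0}
    - {"jaw": 1,"xyz": [0,0,-0.03],"twist": 0}
    - {"jaw": 1,"xyz": [0,0,-0.036],"twist": 0}
    - {"jaw": 1,"xyz": [0,0,-0.041],"twist": 0}
    - {"jaw": 1,"xyz": [0,0,-0.044],"twist": 0}

```text
clock: 16.78
ee_pos: [0.516, -0.2938, 0.3353]
eef_rot: [-0.705, 0.705, -0.055, 0.055]
wrist_force: [-2.1, 4.6, 3.7]
opening: 0.012
```

```bash
python3 fz.py;python3 - <<'E'
from h import *
p,q,s=pose();G=p+.171*q.as_matrix()[:,1];d=G[:2]-[.5656,-.1948];print("blade x,y of base",d@[.988,-.1545]+.034,d@[.1545,.988])
a=r.capture("scene");cv2.imwrite("pics/s16.png",cv2.resize(a[215:305,145:265],None,fx=6,fy=6,interpolation=cv2.INTER_CUBIC)[:,:,::-1])
E
```

```text
t 16.78 p [ 0.516  -0.2938  0.3353] Fn 6.46 F [-1.93  4.57  5.91] ty 0.275 cop_mm 25.1 Ttool [0.946 0.187 0.186] tilt [-0.     -0.0002]
blade x,y of base 0.00033008004014237896 -0.10553850716502547
```

View pics/s16.png

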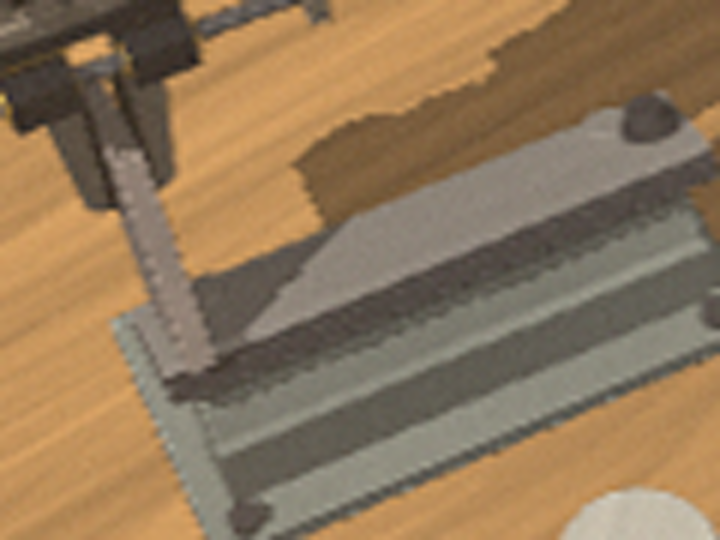

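Call:
servo_tool:
  moves:
    - {"jaw": 1,"xyz": [0,0,-0.004],"twist": 0}
    - {"jaw": 1,"xyz": [0,0,-0.007],"twist": 0}
    - {"jaw": 1,"xyz": [0,0,-0.009],"twist": 0}
    - {"jaw": 1,"xyz": [0,0,-0.009],"twist": 0}

```text
clock: 17.17
ee_pos: [0.5147, -0.3024, 0.3353]
eef_rot: [-0.705, 0.705, -0.055, 0.055]
wrist_force: [-1.4, 3.3, 2.8]
opening: 0.0116
```

```bash
python3 fz.py;python3 - <<'E'
from h import *
a=r.capture("scene");cv2.imwrite("pics/s17.png",cv2.resize(a[240:295,145:225],None,fx=9,fy=9,interpolation=cv2.INTER_CUBIC)[:,:,::-1])
E
```

```text
t 17.17 p [ 0.5147 -0.3024  0.3353] Fn 5.27 F [-1.25  3.33  5.01] ty 0.34 cop_mm -16.1 Ttool [0.667 0.296 0.095] tilt [-0.     -0.0004]
```

View pics/s17.png

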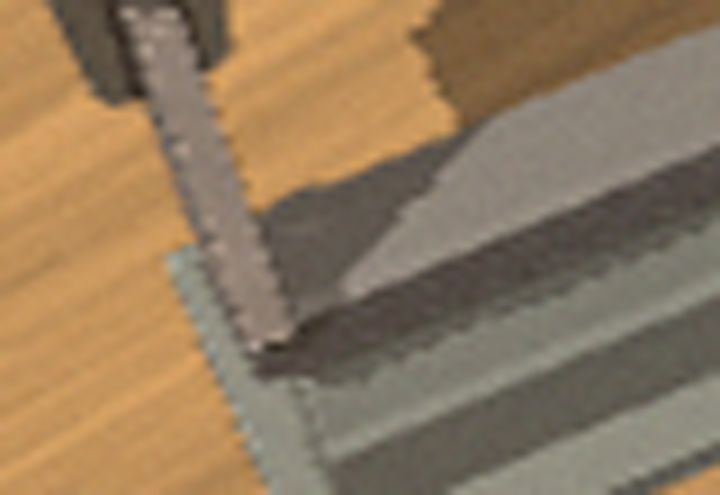

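The stone's leading edge is at the blade's free end (crop (250,350)), with force 5.3–6.5 N throughout. I'll lift off along the normal.

Call:
servo_tool:
  moves:
    - {"jaw": 1,"xyz": [-0.004,-0.009,0],"twist": 0}
    - {"jaw": 1,"xyz": [-0.013,-0.028,0],"twist": 0}
    - {"jaw": 1,"xyz": [-0.013,-0.055,0],"twist": 0}
    - {"jaw": 1,"xyz": [-0.008,-0.065,0.02],"twist": 0}
    - {"jaw": 1,"xyz": [0,-0.068,0.055],"twist": 0}
    - {"jaw": 1,"xyz": [0,-0.068,0.095],"twist": -0.02}
    - {"jaw": 1,"xyz": [0,-0.068,0.135],"twist": -0.06}
    - {"jaw": 1,"xyz": [0,-0.068,0.175],"twist": -0.1}

```text
clock: 17.88
ee_pos: [0.5417, -0.1279, 0.4036]
eef_rot: [-0.706, 0.707, -0.019, 0.02]
wrist_force: [0.5, -0.3, -2.9]
opening: 0.012
```

```bash
python3 - <<'E'
from h import *
show(); go([.553,.1195,.385],-.054)
E
```

```text
t 17.8833 p [ 0.5417 -0.1279  0.4036] xt [ 0.999 -0.054  0.001] yt [ 0.001 -0.002 -1.   ] zt [ 0.054  0.999 -0.002] F [ 0.46 -0.27 -2.94] op 0.012
shift(tool) [-0.0021  0.0182  0.2477]
twist -0.0001 cur -0.0540981107304457
```

Call:
servo_tool:
  moves:
    - {"jaw": 1,"xyz": [0,0,0.035],"twist": 0}
    - {"jaw": 1,"xyz": [0,0,0.075],"twist": 0}
    - {"jaw": 1,"xyz": [-0.001,0,0.115],"twist": 0}
    - {"jaw": 1,"xyz": [-0.002,0,0.155],"twist": 0}
    - {"jaw": 1,"xyz": [-0.002,0,0.195],"twist": 0}
    - {"jaw": 1,"xyz": [-0.002,0.01,0.23],"twist": 0}
    - {"jaw": 1,"xyz": [-0.002,0.018,0.246],"twist": 0}
    - {"jaw": 1,"xyz": [-0.002,0.018,0.246],"twist": 0}

```text
clock: 18.55
ee_pos: [0.5524, 0.1197, 0.3835]
eef_rot: [0.707, -0.707, 0.019, -0.017]
wrist_force: [-0.6, 0.0, -3.5]
opening: 0.0117
```

Call:
servo_tool:
  moves:
    - {"jaw": 1,"xyz": [0,0.02,0],"twist": 0}
    - {"jaw": 1,"xyz": [0,0.035,0],"twist": 0}
    - {"jaw": 1,"xyz": [0,0.035,0],"twist": 0}
    - {"jaw": 1,"xyz": [0,0.035,0],"twist": 0}

```text
clock: 18.88
ee_pos: [0.5531, 0.1157, 0.3499]
eef_rot: [-0.707, 0.707, -0.02, 0.019]
wrist_force: [0.1, -0.9, -1.5]
opening: 0.012
```

```bash
python3 - <<'E'
from h import *
show(); go([.553,.1195,.274],-.054)
a=r.capture("scene");cv2.imwrite("pics/s18.png",cv2.resize(a[130:245,270:400],None,fx=6,fy=5,interpolation=cv2.INTER_CUBIC)[:,:,::-1])
E
```

```text
t 18.8833 p [0.5531 0.1157 0.3499] xt [ 0.998 -0.056 -0.001] yt [-0.001 -0.001 -1.   ] zt [ 0.056  0.998 -0.001] F [ 0.09 -0.86 -1.48] op 0.012
shift(tool) [-0.0002  0.0759  0.0038]
twist -0.0018 cur -0.055778924751559114
```

View pics/s18.png

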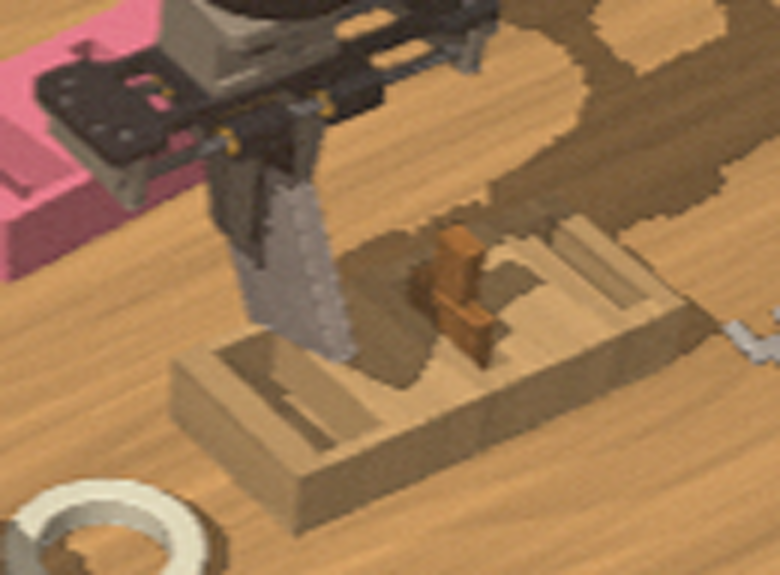

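Call:
servo_tool:
  moves:
    - {"jaw": 1,"xyz": [0,0.015,0.003],"twist": 0}
    - {"jaw": 1,"xyz": [0,0.035,0.003],"twist": 0}
    - {"jaw": 1,"xyz": [0,0.055,0.003],"twist": 0}
    - {"jaw": 1,"xyz": [0,0.068,0.003],"twist": 0}
    - {"jaw": 1,"xyz": [0,0.076,0.003],"twist": 0}
    - {"jaw": 1,"xyz": [0,0.076,0.003],"twist": 0}

```text
clock: 19.43
ee_pos: [0.5539, 0.1193, 0.2741]
eef_rot: [-0.707, 0.707, -0.019, 0.02]
wrist_force: [1.0, -0.3, -2.1]
opening: 0.0119
```

```bash
python3 - <<'E'
from h import *
show(); go([.592,.1185,.274],-.054)
a=r.capture("scene");cv2.imwrite("pics/s19.png",cv2.resize(a[130:245,270:400],None,fx=6,fy=5,interpolation=cv2.INTER_CUBIC)[:,:,::-1])
E
```

```text
t 19.4333 p [0.5539 0.1193 0.2741] xt [ 0.998 -0.055  0.001] yt [ 0.001 -0.    -1.   ] zt [ 0.055  0.998 -0.   ] F [ 1.02 -0.29 -2.14] op 0.0119
shift(tool) [0.0381 0.0001 0.0013]
twist -0.0012 cur -0.05524521739415975
```

View pics/s19.png

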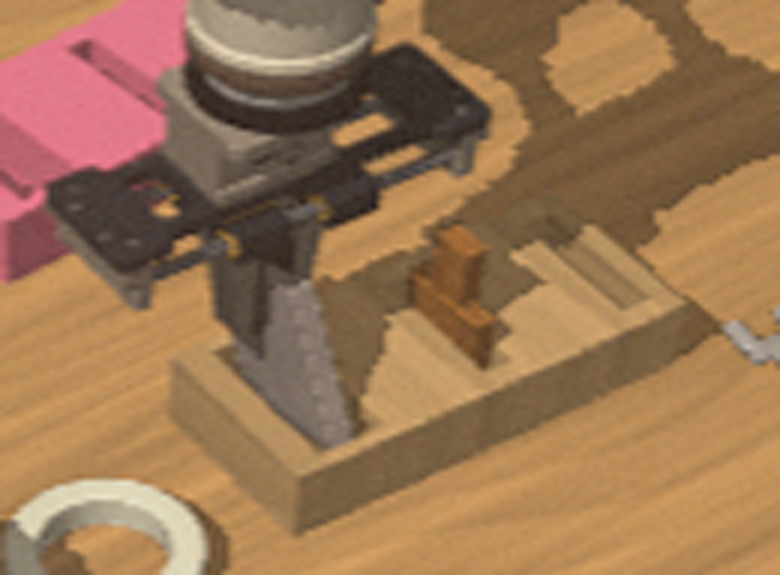

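The stone is in the bay opening, still tilted. I'll push +x against the bay's far wall to straighten it.

Call:
servo_tool:
  moves:
    - {"jaw": 1,"xyz": [0.006,0,0],"twist": 0}
    - {"jaw": 1,"xyz": [0.01,0,0],"twist": 0}
    - {"jaw": 1,"xyz": [0.014,0,0],"twist": 0}
    - {"jaw": 1,"xyz": [0.018,0,0],"twist": 0}
    - {"jaw": 1,"xyz": [0.022,0,0],"twist": 0}

```text
clock: 19.9
ee_pos: [0.5725, 0.1191, 0.2743]
eef_rot: [-0.707, 0.707, -0.025, 0.013]
wrist_force: [-17.7, 0.3, 9.8]
opening: 0.012
```

Call:
servo_tool:
  moves:
    - {"jaw": 1,"xyz": [0.004,0,0],"twist": 0}
    - {"jaw": 1,"xyz": [0.008,0,0],"twist": 0}
    - {"jaw": 1,"xyz": [0.012,0,0],"twist": 0}
    - {"jaw": 1,"xyz": [0.016,0,0],"twist": 0}
    - {"jaw": 1,"xyz": [0.017,0,0],"twist": 0}

```text
clock: 20.32
ee_pos: [0.5913, 0.1179, 0.275]
eef_rot: [0.707, -0.707, 0.022, -0.016]
wrist_force: [-10.7, 1.3, 5.7]
opening: 0.012
```

```bash
python3 - <<'E'
from h import *
show()
a=r.capture("scene");cv2.imwrite("pics/s20.png",cv2.resize(a[130:245,270:400],None,fx=6,fy=5,interpolation=cv2.INTER_CUBIC)[:,:,::-1])
E
```

```text
t 20.3167 p [0.5913 0.1179 0.275 ] xt [ 0.998 -0.054 -0.008] yt [-0.008  0.    -1.   ] zt [0.054 0.999 0.   ] F [-10.71   1.3    5.67] op 0.012
```

View pics/s20.png

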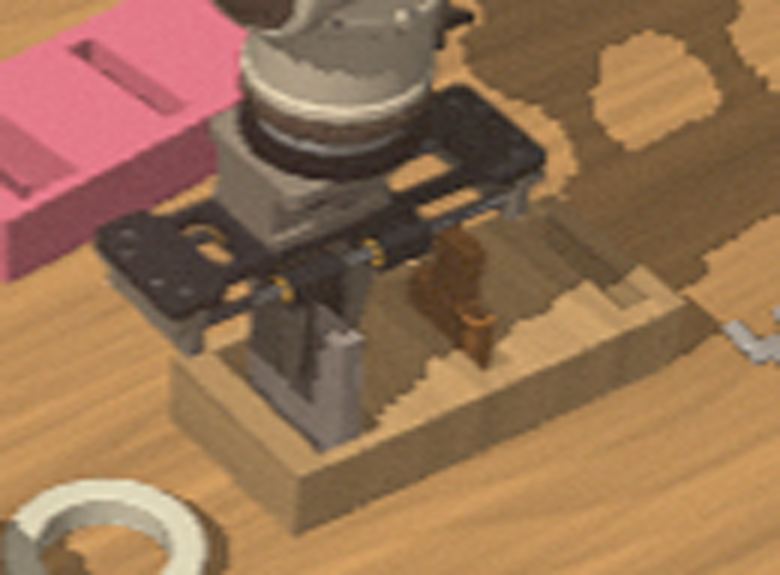

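It's nearly upright. A touch more, then back to the centre and lower.

Call:
servo_tool:
  moves:
    - {"jaw": 1,"xyz": [0.003,0,0],"twist": 0}
    - {"jaw": 1,"xyz": [0.003,0,0],"twist": 0}
    - {"jaw": 1,"xyz": [-0.004,0,0],"twist": 0}
    - {"jaw": 1,"xyz": [-0.006,0,0],"twist": 0}
    - {"jaw": 1,"xyz": [-0.006,0.004,0],"twist": 0}
    - {"jaw": 1,"xyz": [-0.006,0.008,0],"twist": 0}
    - {"jaw": 1,"xyz": [-0.006,0.01,0],"twist": 0}
    - {"jaw": 1,"xyz": [-0.006,0.01,0],"twist": 0}

```text
clock: 21.03
ee_pos: [0.5863, 0.1178, 0.2635]
eef_rot: [-0.707, 0.707, -0.02, 0.019]
wrist_force: [0.1, -0.1, -2.0]
opening: 0.012
```

```bash
python3 - <<'E'
from h import *
show()
E
```

```text
t 21.0333 p [0.5863 0.1178 0.2635] xt [ 0.998 -0.055 -0.001] yt [-0.001 -0.    -1.   ] zt [ 0.055  0.998 -0.   ] F [ 0.05 -0.07 -1.96] op 0.012
```

Call:
servo_tool:
  moves:
    - {"jaw": 1,"xyz": [0,0.0015,0],"twist": 0}
    - {"jaw": 1,"xyz": [0,0.0025,0],"twist": 0}
    - {"jaw": 1,"xyz": [0,0.0025,0],"twist": 0}

```text
clock: 21.28
ee_pos: [0.5864, 0.1178, 0.2616]
eef_rot: [-0.707, 0.707, -0.019, 0.019]
wrist_force: [0.0, 0.5, -2.3]
opening: 0.0115
```

Call:
servo_tool:
  moves:
    - {"jaw": 1,"xyz": [0,0.001,0],"twist": 0}
    - {"jaw": 1,"xyz": [0,0.002,0],"twist": 0}
    - {"jaw": 1,"xyz": [0,0.002,0],"twist": 0}

```text
clock: 21.53
ee_pos: [0.5863, 0.1179, 0.2596]
eef_rot: [-0.707, 0.707, -0.019, 0.019]
wrist_force: [0.2, -1.1, -2.4]
opening: 0.012
```

Call:
servo_tool:
  moves:
    - {"jaw": 1,"xyz": [0,0.001,0],"twist": 0}
    - {"jaw": 1,"xyz": [0,0.0015,0],"twist": 0}
    - {"jaw": 1,"xyz": [0,0.0015,0],"twist": 0}

```text
clock: 21.78
ee_pos: [0.5865, 0.1178, 0.2585]
eef_rot: [-0.707, 0.707, -0.019, 0.019]
wrist_force: [0.0, -0.4, -0.5]
opening: 0.0116
```

```bash
python3 - <<'E'
from h import *
show()
a=r.capture("scene");cv2.imwrite("pics/s21.png",cv2.resize(a[170:240,290:370],None,fx=9,fy=8,interpolation=cv2.INTER_CUBIC)[:,:,::-1])
E
```

```text
t 21.7833 p [0.5865 0.1178 0.2585] xt [ 0.998 -0.055  0.   ] yt [ 0. -0. -1.] zt [ 0.055  0.998 -0.   ] F [ 0.   -0.4  -0.46] op 0.0116
```

View pics/s21.png

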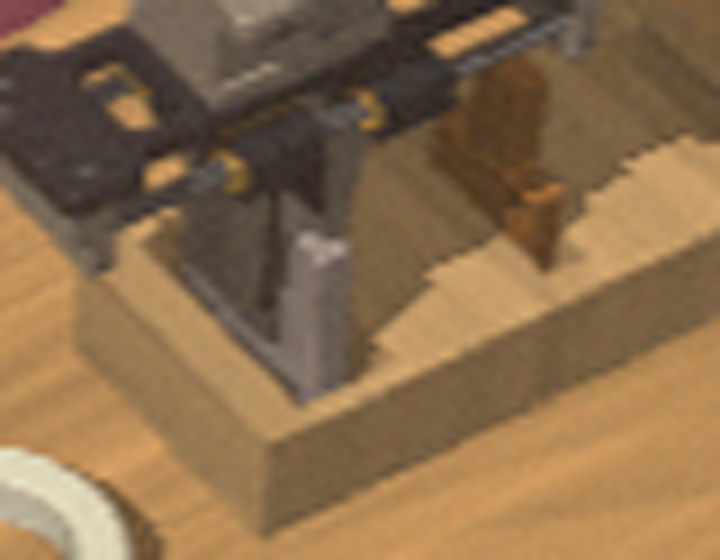

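The stone is upright deep in the bay, and the floor is felt (weight relieved by about 2 N). Releasing.

Call:
servo_tool:
  moves:
    - {"jaw": 0.6,"xyz": [0,0,0],"twist": 0}
    - {"jaw": 0.5,"xyz": [0,0,0],"twist": 0}
    - {"jaw": 0.4,"xyz": [0,0,0],"twist": 0}
    - {"jaw": 0.3,"xyz": [0,0,0],"twist": 0}
    - {"jaw": 0.2,"xyz": [0,0,0],"twist": 0}
    - {"jaw": 0.1,"xyz": [0,0,0],"twist": 0}
    - {"jaw": 0,"xyz": [0,0,0],"twist": 0}
    - {"jaw": -0.2,"xyz": [0,0,0],"twist": 0}

```text
clock: 22.5
ee_pos: [0.5864, 0.1178, 0.2583]
eef_rot: [0.707, -0.707, 0.019, -0.019]
wrist_force: [-0.1, 0.2, -0.6]
opening: 0.0508
```

Call:
servo_tool:
  moves:
    - {"jaw": -0.3,"xyz": [0,0,0],"twist": 0}
    - {"jaw": -0.3,"xyz": [0,0,0],"twist": 0}
    - {"jaw": -0.3,"xyz": [0,0,0],"twist": 0}
    - {"jaw": -0.3,"xyz": [0,0,0],"twist": 0}

```text
clock: 22.83
ee_pos: [0.5864, 0.1179, 0.2583]
eef_rot: [-0.707, 0.707, -0.019, 0.019]
wrist_force: [0.2, 0.3, 0.1]
opening: 0.0597
```

```bash
python3 - <<'E'
from h import *
show()
a=r.capture("scene");cv2.imwrite("pics/s22.png",cv2.resize(a[160:240,285:375],None,fx=8,fy=7,interpolation=cv2.INTER_CUBIC)[:,:,::-1])
E
```

```text
t 22.8333 p [0.5864 0.1179 0.2583] xt [ 0.999 -0.055  0.   ] yt [ 0. -0. -1.] zt [ 0.055  0.999 -0.   ] F [0.19 0.32 0.06] op 0.0597
```

View pics/s22.png

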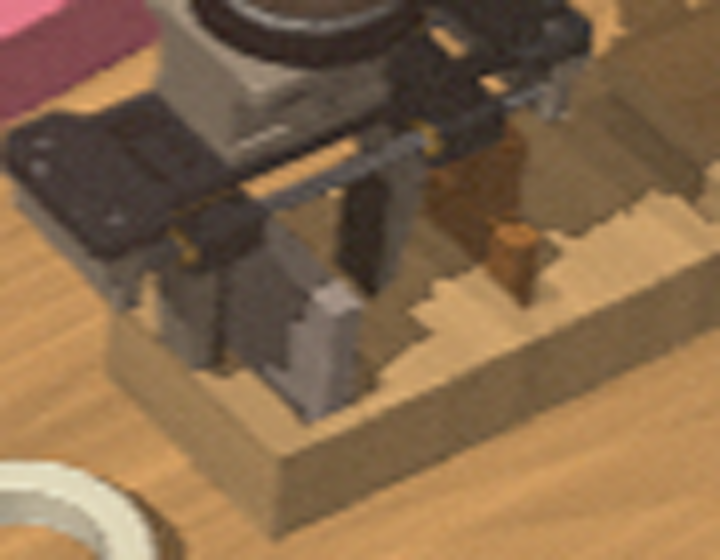

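The stone stands free between the open fingers. I'll go straight up.

Call:
servo_tool:
  moves:
    - {"jaw": -0.3,"xyz": [0,-0.01,0],"twist": 0}
    - {"jaw": -0.3,"xyz": [0,-0.03,0],"twist": 0}
    - {"jaw": -0.3,"xyz": [0,-0.06,0],"twist": 0}
    - {"jaw": -0.3,"xyz": [0,-0.09,0],"twist": 0}
    - {"jaw": -0.3,"xyz": [0,-0.13,0],"twist": 0}
    - {"jaw": -0.3,"xyz": [-0.04,-0.15,0],"twist": 0}
    - {"jaw": -0.3,"xyz": [-0.08,-0.15,0],"twist": 0}
    - {"jaw": -0.3,"xyz": [-0.12,-0.15,0],"twist": 0}

```text
clock: 23.55
ee_pos: [0.4658, 0.1244, 0.4111]
eef_rot: [0.707, -0.707, 0.018, -0.021]
wrist_force: [-0.4, -0.1, 1.6]
opening: 0.0603
```

Call:
servo_tool:
  moves:
    - {"jaw": -0.3,"xyz": [-0.06,0,0],"twist": 0}
    - {"jaw": -0.3,"xyz": [-0.08,0,0],"twist": 0}
    - {"jaw": -0.3,"xyz": [-0.08,0,0],"twist": 0}
    - {"jaw": -0.3,"xyz": [-0.08,0,0],"twist": 0}

```text
clock: 23.88
ee_pos: [0.3852, 0.129, 0.409]
eef_rot: [0.707, -0.707, 0.018, -0.02]
wrist_force: [0.8, 0.7, -0.0]
opening: 0.0601
```

```bash
python3 - <<'E'
from h import *
show()
a=r.capture("scene");cv2.imwrite("pics/s23.png",a[:,:,::-1])
b=r.capture("top");cv2.imwrite("pics/t23.png",b[:,:,::-1])
E
```

```text
t 23.8833 p [0.3852 0.129  0.409 ] xt [ 0.999 -0.054  0.002] yt [ 0.002  0.    -1.   ] zt [0.054 0.999 0.   ] F [ 0.75  0.65 -0.01] op 0.0601
```

View pics/s23.png

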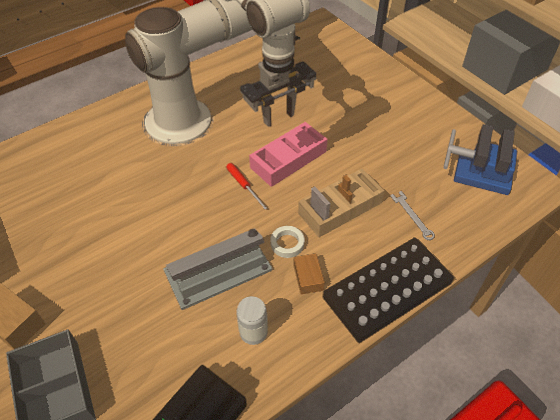

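View pics/t23.png

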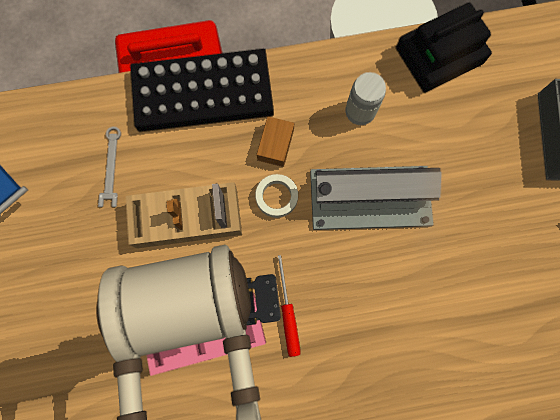

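The stone stands in the plywood rack's wide bay (scene (320,203), top (219,205)). The paddle, screwdriver, tape, wrench, offcut and can are where they began, and the bed has sprung back. Handing in.

```bash
python3 -c "
from h import *
print(r.finish_job())"
```

```text
the job is handed in; nothing more can be done
None
```

The honing stroke is done, the stone now stands in the plywood rack's wide bay, and the job is handed in at about 24 s of the 69 s allowed.

- **Drawing and tilting:** I drew the stone straight up out of its slot. The tool cannot tilt, so I turned the stone about 25° in the grip against the rack's far edge. That took two tries, because the first left it about 3° short.
- **Honing:** I set the stone down about 6 mm clear of the bolt head. I swept it to the blade's free end without lifting off, at a measured 5.3–6.5 N normal force, which is about half the bed's travel. At the end its leading edge lined up with the blade's end in the picture.
- **Putting away:** I straightened the stone against the bay's wall, lowered it until I felt the floor, then let go and backed the arm away.

**Last checks:** The final pictures show the stone standing in the bay, the paddle and the loose items where they began, and nothing touching the robot.

**Less certain:** The tilt on the blade was only measured to about ±1°, with individual estimates between 23.5° and 26.7°. The torque readings were too noisy to confirm that the stone's end sat perfectly square on the face. The largest wrist force I read was about 20 N, while straightening the stone in the bay.

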